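Start a leaning lag screw square in a bench vise's foot

TASK

The bench vise is being screwed down: three of its lag screws are home, the fourth is only finger-started and leans. Take the big orange nut driver from the wooden rack, put it squarely over that screw's hex head, bring the screw upright before you turn it, and keep it upright while you turn it at least half a turn clockwise with the driver, so that it bites straight. Leave the screw standing upright, stand the driver back upright in a free hole of the rack, and leave everything else where it is.

Things in the scene. Friction and masses are not known exactly. Their poses are not given: they have to be found in the camera images.
- lag_top (a point): Centre of the top of the started lag screw's yellowish hex head; z axis up along the screw, so it shows the lean (7 to 11 deg at the start, any direction). Head 17 mm across flats, 10 mm high; flats face this frame's +y, -y and every 60 deg on. Under it a 10 mm shank. Where the screw is left leaning it stays: about 2 N sideways at the head moves it. Each turn draws it 4.5 mm deeper.
- lag_hole (a point): Fixed point at 6 mm height on the vertical axis of the screw's pilot hole, in the middle of the 12 mm thick lug; the screw leans about it, and it lies 44 mm below the head's top at the start. The screw is square when its head is straight above it. A washer 25 mm wide, 2.5 mm thick lies on the lug. The started screw may be at any of the foot's four lugs; the others hold home screws.
- lag_turn (a joint): How far the started screw has been turned clockwise (seen from above, into the wood) from its start, rad; 0 at the start, half a turn is 3.14. It turns against about 0.12 N m of friction. A driver pulled off while still wound hard against the head can drag the screw out of square: ease it back about 10 deg, within its play, before lifting it straight off.
- driver: The big nut driver, 150 mm long, 0.12 to 0.24 kg, standing socket down in one end hole of the rack; origin at the centre of its socket's mouth, z up along it to the handle. Steel socket 27 mm diameter, 30 mm long; 9 mm shaft; orange handle from 70 to 150 mm. The hexagon inside has flats to +y, -y and every 60 deg on, 18.5 mm across (about 10 deg of play on the head either way).
- driver_grip (a point): Point on the driver's axis, 110 mm above the socket's mouth, at the middle of its round orange handle (30 mm diameter, from 40 mm below to 40 mm above this point). z axis along the driver, from socket to handle; same axes as driver.
- driver_socket (a point): Centre of the flat bottom inside the driver's socket, 11 mm above the mouth, 99 mm below the handle's middle: it rests on the middle of the hex head's top when the driver is fully on. The mouth has a funnel 3.5 mm deep that opens 2 mm wider all round.
- driver_mouth (a point): Centre of the driver's open lower end, on its axis, 110 mm below the handle's middle.
- rack: Fixed wooden rack block, 75 mm in its x, 250 mm in its y, 60 mm high, origin at the centre of its underside, with three round holes 37 mm wide (4 mm chamfer) and 45 mm deep in a row along its y, 88 mm apart. The big driver stands in one end hole, a smaller grey one in the other; the middle hole is free.
- rack_hole0 (a point): Centre of the mouth of the rack's hole at its -y end, at 60 mm height; the hole's floor is 45 mm lower.
- rack_hole1 (a point): Centre of the mouth of the rack's middle hole (free at the start), at 60 mm height; floor 45 mm lower.
- rack_hole2 (a point): Centre of the mouth of the rack's hole at its +y end, at 60 mm height; floor 45 mm lower.
- vise: Dark grey cast-iron bench vise, fixed; origin at the centre of its foot's underside, jaws to its +x. Its foot has four lugs, 12 mm thick, with holes 54 mm from the centre along its x and 64 mm along its y. Body 50 mm wide, jaws 74 mm wide and 101 mm high; the handle bar (110 mm along y, 58 mm up) crosses 139 mm in front of the origin.
- small_driver_grip (a point): Middle of the grey handle (22 mm diameter, 60 mm long, centre 110 mm up) of the smaller nut driver, 125 mm long, which stands in the other end hole of the rack. Not to be moved.
- frit_jar: Closed jar of glass granules, 66 mm diameter, 96 mm high, black cap, pale blue; origin at the centre of its underside. Not to be moved.
- backing_block: Light wooden block 90 x 60 x 22 mm; origin at the centre of its underside. Not to be moved.
- screw_tray: Open red plastic tray 95 x 130 x 35 mm with spare screws in it; origin at the centre of its underside. Not to be moved.

How it is judged (in metres and radians):
On the way, in this order (a step that is already met when the one before it is completed fails the run):
1. the driver is fully on the hex head and upright, and the screw stands upright (within 5 deg), before it has been turned (distance between driver_socket and lag_top below 0.006 m and angle between lag_top's own z axis and vertical below 0.09 rad and angle between driver_grip's own z axis and vertical below 0.12 rad and value of joint lag_turn below 0.4 rad), for 0.2 s.
2. the screw has been turned half a turn (150 deg at least) clockwise with the driver on its head (value of joint lag_turn above 2.6 rad and distance between driver_socket and lag_top below 0.009 m), for 0.1 s.
At the end, for the whole second after the job is handed in: Screw turned 150 deg or more clockwise and within 5 deg of vertical; orange driver released, at rest on the floor of a rack hole, mouth within 12 mm of the hole's axis, within 11 deg of upright; small driver, jar, block and tray within 40 mm of their starts (value of joint lag_turn above 2.6 rad and angle between lag_top's own z axis and vertical below 0.09 rad and (horizontal distance between driver_mouth and rack_hole0 below 0.012 m or horizontal distance between driver_mouth and rack_hole1 below 0.012 m or horizontal distance between driver_mouth and rack_hole2 below 0.012 m) and height (world z) of driver_mouth below 0.025 m and angle between driver_grip's own z axis and vertical below 0.2 rad and linear speed of driver below 0.02 m/s and distance of each of small_driver_grip, frit_jar, backing_block, screw_tray from where it was at the start of the episode below 0.04 m); the robot touches nothing.
It fails at once if the screw is turned while it leans more than 7 deg (velocity of joint lag_turn above 0.2 rad/s and value of joint lag_turn above 0.4 rad and angle between lag_top's own z axis and vertical above 0.12 rad).
It fails at once if the small grey driver is moved more than 40 mm (distance of small_driver_grip from where it was at the start of the episode above 0.04 m).
It fails at once if the jar is moved more than 40 mm (distance of frit_jar from where it was at the start of the episode above 0.04 m).
It fails at once if the wooden block is moved more than 40 mm (distance of backing_block from where it was at the start of the episode above 0.04 m).
It fails at once if the red tray is moved more than 40 mm (distance of screw_tray from where it was at the start of the episode above 0.04 m).
It also fails if it takes over 64 s, if anything falls off the work surface, if the arm or the gripper's body presses on something with over 40 N, if the wrist force passes 120 N, or if a joint passes its speed limit or range.

ROBOT

A 7-joint arm with a two-finger parallel gripper is mounted at the origin on the work surface. World frame = base frame: x ahead of the robot, y to its left, z up, the work surface at z = 0. Lengths are in mm, angles in rad, forces in N, time in s.
With the tool pointing down it reaches from about 400 to 875 mm from the base axis. Payload 4.4 kg.
Tool frame: the origin (TCP) lies at the very end of the fingers, on their centre line; the grasp point (between the pads) lies 19 mm behind it; z points along the fingers, x is the direction in which the jaws open and shut, and the axes are right-handed (so a half turn about z gives the same grasp; the last joint's range is limited). The gripper opens to 85 mm and grips with 20 to 120 N. Pads are 22 mm wide; open, the fingers measure 114 mm over their backs; the gripper's body (76 mm by 85 mm) begins 54 mm behind the grasp point. The pads swing forward as they close: fully open they stand 13 mm farther back than shut.
Start: joints at [-0.066, 0.628, 0.038, 1.517, -0.027, 0.996, -0.02], TCP at [650.014, 0.027, 231.313] pointing down, gripper open.
Joint ranges: [-3.06, 3.06], [-0.37, 2.12], [-1.25, 1.32], [0.18, 2.47], [-1.1, 4.24], [0.23, 1.98], [-2.94, 2.94]. Speed limits (rad/s): [2.57, 2.57, 3.14, 3.14, 3.14, 3.14, 3.14].

INTERFACE

Orientations are given as [roll, pitch, yaw] about the fixed x, y, z axes, in that order (R = Rz(yaw) Ry(pitch) Rx(roll)).
In Python, from cell import telemetry, get_image, get_calibration, ctrl gives the robot as it stands. The module is installed in compiled form; this text tells all that it offers.
- The arm moves only by the tool arm_command, never from a script. Its arguments are lists of equal length, an entry for each row: "rot": the turn, a rotation vector about the world's x, y, z in degrees, a list of three; "slide": the shift along the world's x, y, z in mm, a list of three; "gripper": the finger opening in mm, from 0 to 85.4. A call has 1 to 5 rows; each row shifts and turns the pose as measured when the row begins; what a row does not reach is not made up. A row lasts 1/12 s, in which the tool goes at most 41.7 mm and 7.16 degrees, less where a joint would pass 70% of its speed; a pose out of reach is approached as far as the arm can. A call with a gripper value outside its range is refused whole. The fingers move at their own pace and stop on an object; the grip force is fixed at half the most. Time passes only in rows, so rows that do not move let the fingers close. It gives the time, the measured TCP pose, the force and the opening at its end, in the units of the state.
- telemetry.read_state(): the state, without advancing time (a new reading comes with each control period).
- get_image(name): name is "scene" or "side" or "wrist"; returns (picture, depth): 384x512x3 uint8, red, green, blue; 384x512 float32, mm along the optical axis (not along the pixel's ray), 0 where there is no reading.
- get_calibration(name): a dict with "fx", "fy", "cx", "cy" (pixels), "D" ([k1, k2, p1, p2, k3] as OpenCV has them; the pictures are not rectified), "xyz" and "attitude" of the camera in the world. Camera axes: x right, y up, looking along -z (the intrinsics and any distortion apply to the point x, -y, -z); pixel columns grow to the right and rows downward; lengths in mm; the calibration is good to about 2 mm. A picture is of the moment at which its call begins: read the wrist's pose just before it. get_calibration takes no time and is no camera call; for the wrist camera it gives the pose at the moment of the call.
- ctrl.finish_job(): hands the job in, once; it reports no verdict.
The state is a dict: "clock": time; "qpos": joint angles; "qd": joint speeds; "tau": joint torques, N m; "eef_pos": TCP position; "tool_rot": TCP orientation; "force": force on the tool from outside, world axes, zero at the start; "torque": the same for the moment, N m; "width": finger opening in mm.
Only numpy, scipy, OpenCV 4.12 (cv2) and the standard library are available. Lean on these libraries where they do the work, as an engineer would, in place of code of your own. Each camera call takes 0.05 s, during which the arm holds its last target.

## Working session

There is one attempt and no reset: what is moved stays moved. The work goes in short steps, Python scripts to look and compute and a tool call to move; the robot and the scene stay as the last step left them, time stands still between calls to the robot, and variables do not carry over. Pictures are saved under pics/ and viewed, and the job is handed in when it is done.

Besides the shell and the picture viewer there is one more tool, called as name(argument=value, ...), one argument or row to a line, values as JSON. arm_command: Moves the arm, as the interface text tells. Its arguments: {"type":"object","properties":{"rot":{"type":"array"},"slide":{"type":"array"},"gripper":{"type":"array"}},"required":["rot","slide","gripper"]}

```bash
mkdir -p pics; ls; cat > h.py <<'E'
import numpy as np, cv2
from scipy.spatial.transform import Rotation as R
from cell import telemetry, get_image, get_calibration, ctrl
def K(c): return np.array([[c['fx'],0,c['cx']],[0,c['fy'],c['cy']],[0,0,1.]])
def snap(n,tag):
    c=get_calibration(n); im,d=get_image(n)
    cv2.imwrite(f'pics/{tag}.png',im[:,:,::-1]); np.savez(f'pics/{tag}.npz',im=im,d=d,c=np.array(c,dtype=object))
    return im,d,c
def load(tag):
    z=np.load(f'pics/{tag}.npz',allow_pickle=True); return z['im'],z['d'],z['c'].item()
def Rc(c):
    return R.from_euler('xyz',np.array(c['attitude'])).as_matrix()
def cloud(d,c):
    h,w=d.shape; v,u=np.mgrid[:h,:w]
    p=cv2.undistortPoints(np.stack([u,v],-1).reshape(-1,1,2).astype(np.float64),K(c),np.array(c['D'],float)).reshape(h,w,2)
    P=np.stack([p[...,0]*d,-p[...,1]*d,-d],-1)
    return P@Rc(c).T+np.array(c['xyz'])
def proj(X,c):
    X=np.atleast_2d(np.array(X,float)); q=(X-np.array(c['xyz']))@Rc(c); q[:,1]*=-1;q[:,2]*=-1
    return cv2.projectPoints(q,np.zeros(3),np.zeros(3),K(c),np.array(c['D'],float))[0].reshape(-1,2)
def ray(u,v,c):
    p=cv2.undistortPoints(np.array([[[u,v]]],float),K(c),np.array(c['D'],float))[0,0]
    return np.array(c['xyz']),Rc(c)@np.array([p[0],-p[1],-1])
E
python3 - <<'E'
from h import *
s=telemetry.read_state(); print(s)
for n in ['scene','side','wrist']:
    im,d,c=snap(n,n+'0'); print(n,c,d.min(),d.max())
E
```

```text
pics
{'clock': 0.0, 'qpos': array([-0.06581859,  0.62935015,  0.03845131,  1.51836535, -0.02699942,
        0.99630505, -0.01999   ]), 'qd': array([ 0.00017793,  0.00055551, -0.00062777, -0.00018532, -0.00024992,
        0.00124589, -0.00181532]), 'tau': array([-1.11932164e-03, -5.63405585e+01,  1.22606792e+00, -1.93450052e+01,
        1.09587883e-02,  1.05136272e-02, -8.84369996e-06]), 'eef_pos': array([6.49373456e+02, 3.53270636e-02, 2.30387511e+02]), 'tool_rot': array([3.14156123e+00, 1.90934060e-03, 2.13667005e-05]), 'force': array([ 0.21944344,  0.51717889, -0.22053041]), 'torque': array([ 0.0463397 , -0.00977112,  0.02003033]), 'width': 85.29442779631533}
scene {'fx': 481.612332952515, 'fy': 481.612332952515, 'cx': 260.2628140362177, 'cy': 197.03505795337995, 'D': array([-0.03036748,  0.        ,  0.        ,  0.        ,  0.        ]), 'xyz': array([1455.08369061,  370.66670873,  852.99677741]), 'attitude': array([ 0.87736454, -0.01978477,  1.97404631])} 0.0 3012.584
side {'fx': 376.0713623725961, 'fy': 376.0713623725961, 'cx': 245.3731277025915, 'cy': 193.77599804825735, 'D': array([-0.00284415,  0.        ,  0.        ,  0.        ,  0.        ]), 'xyz': array([ 283.64871899, -472.54508182,  771.30980364]), 'attitude': array([ 0.704873  ,  0.00265027, -0.59506207])} 0.0 3015.3242
wrist {'fx': 332.4021861648928, 'fy': 332.4021861648928, 'cx': 253.70965382672819, 'cy': 194.07360525503464, 'D': array([-0.08477422,  0.        ,  0.        ,  0.        ,  0.        ]), 'xyz': array([650.29766393,  70.53477687, 372.98053556]), 'attitude': array([-0.2840965 ,  0.00159361,  0.00049223])} 0.0 1326.2747
```

View pics/scene0.png

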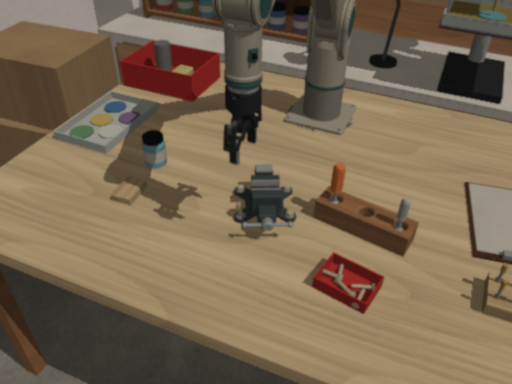

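View pics/side0.png

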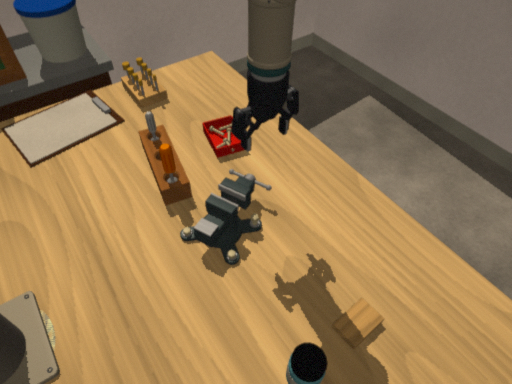

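View pics/wrist0.png

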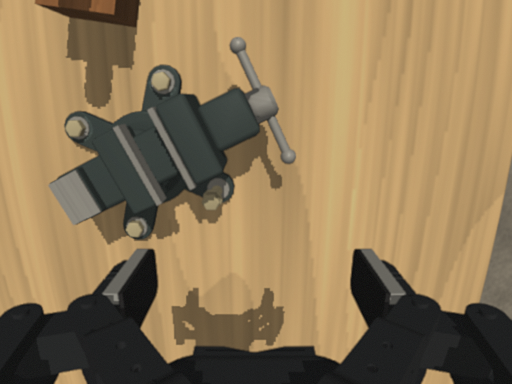

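The wrist view shows the vise with lugs at about (162,80), (77,127), (137,228) and (217,187). The screw at (212,195) leans and shows its shank. The rack holds the orange driver at its near/robot-side end: (338,180) in scene, (167,160) in side. I'll measure from the depth next.

```bash
python3 - <<'E'
from h import *
for n in ['scene','side','wrist']:
    im,d,c=load(n+'0'); P=cloud(d,c)
    hsv=cv2.cvtColor(im,cv2.COLOR_RGB2HSV)
    z=P[...,2]
    print(n,'table z med', np.median(z[(d>0)&(abs(z)<25)&(abs(P[...,0]-650)<250)&(abs(P[...,1])<250)]))
    m=(hsv[...,0]<12)&(hsv[...,1]>190)&(hsv[...,2]>120)&(d>0)&(z>80)&(z<180)&(P[...,1]>50)&(P[...,0]>300)&(P[...,0]<900)
    if m.sum()>5:
        Q=P[m]; print('orange',m.sum(),Q.mean(0),Q.min(0),Q.max(0))
    m=(z>52)&(z<66)&(P[...,1]>100)&(P[...,0]>350)&(P[...,0]<950)&(d>0)&(P[...,1]<450)
    if m.sum()>20:
        Q=P[m][:,:2].astype(np.float32); r=cv2.minAreaRect(Q); print('rack',m.sum(),np.median(P[m][:,2]),r)
im,d,c=load('wrist0')
for ch in ['scene','side']:
    im,d,c=load(ch+'0')
    print(ch,proj([650,0,230],c))
im,d,c=load('scene0'); cv2.imwrite('pics/sc_z.png',cv2.resize(im[140:310,220:430,::-1],None,fx=3.5,fy=3.5,interpolation=cv2.INTER_CUBIC))
im,d,c=load('wrist0'); cv2.imwrite('pics/wr_z.png',cv2.resize(im[30:250,40:300,::-1],None,fx=3,fy=2.7,interpolation=cv2.INTER_CUBIC)[:600,:800])
E
```

```text
scene table z med 1.1543536822311466
rack 1880 59.992875821046994 ((571.9329223632812, 251.1505126953125), (269.23968505859375, 208.31114196777344), 79.40644073486328)
side table z med 0.6488933585663972
rack 1329 60.334681121194876 ((571.8443603515625, 252.849853515625), (273.9270935058594, 200.42843627929688), 79.66777801513672)
wrist table z med -0.07602858266432122
rack 1215 60.089930250978455 ((552.2171020507812, 138.60833740234375), (22.48174285888672, 202.41766357421875), 72.97956848144531)
scene [[243.6056466 157.9307302]]
side [[264.16753392 144.90242064]]
```

View pics/sc_z.png

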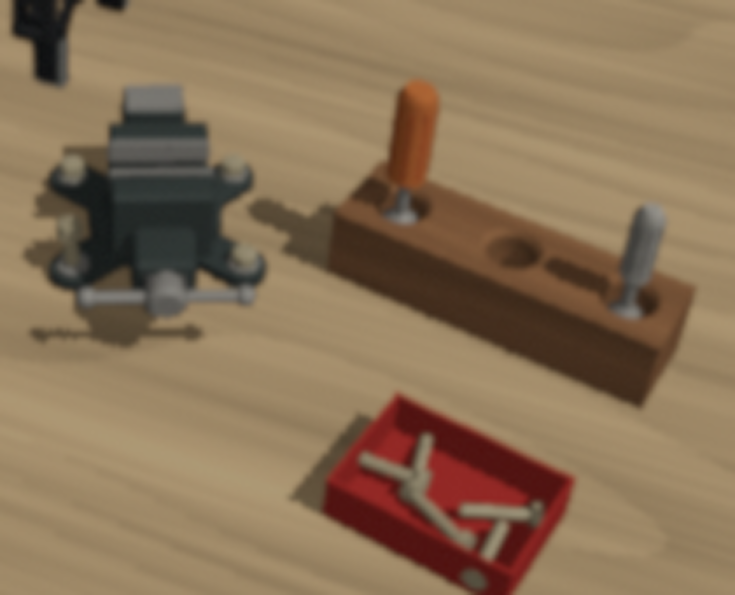

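View pics/wr_z.png

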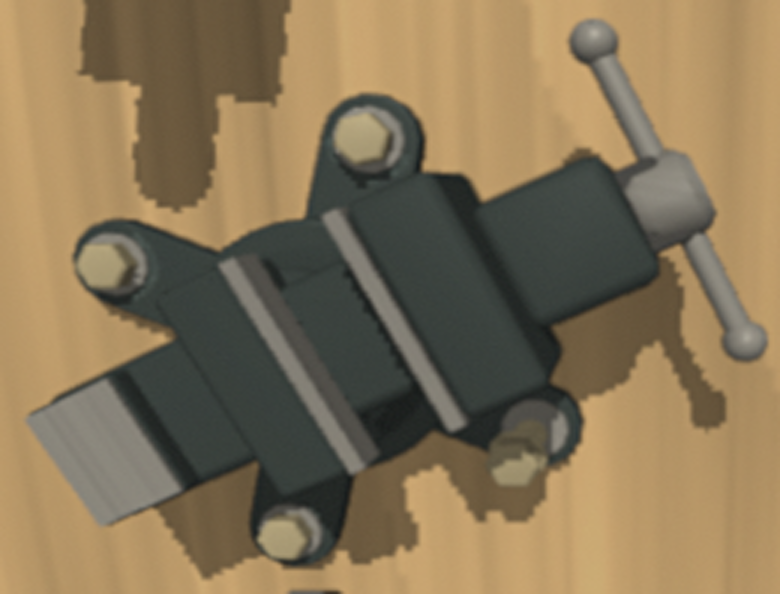

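Zoomed views: the orange driver stands in the rack end hole nearest the vise, the middle hole is free, and the started screw is at the vise's front right lug with its head leaning to −y. Next are precise positions.

```bash
python3 - <<'E'
from h import *
for n in ['scene','side']:
    im,d,c=load(n+'0'); P=cloud(d,c); z=P[...,2]
    m=(z>56)&(z<63)&(P[...,1]>120)&(P[...,0]>350)&(P[...,0]<950)&(d>0)&(P[...,1]<480)
    nl,lab,st,_=cv2.connectedComponentsWithStats(m.astype(np.uint8))
    k=1+np.argmax(st[1:,4]); Q=P[lab==k]; r=cv2.minAreaRect(Q[:,:2].astype(np.float32)); print(n,st[k],r,np.median(Q[:,2]))
    hsv=cv2.cvtColor(im,cv2.COLOR_RGB2HSV)
    b={'scene':(315,160,360,205),'side':(150,135,185,185)}[n]
    mm=np.zeros(d.shape,bool); mm[b[1]:b[3],b[0]:b[2]]=1
    o=mm&(im[...,0]>1.9*im[...,2])&(z>80)&(z<175)
    Q=P[o]; print('driver',o.sum(),Q.mean(0),np.percentile(Q,[2,98],axis=0))
    # circle fit fixed radius 15 per z
    from scipy.optimize import least_squares
    Q=Q[(Q[:,2]>92)&(Q[:,2]<155)]
    f=lambda p: np.hypot(Q[:,0]-p[0]-p[2]*(Q[:,2]-125),Q[:,1]-p[1]-p[3]*(Q[:,2]-125))-15
    s=least_squares(f,[Q[:,0].mean(),Q[:,1].mean(),0,0],loss='soft_l1'); print(s.x,np.abs(s.fun).mean())
im,d,c=load('wrist0'); P=cloud(d,c)
for (u,v) in [(161,80),(75,127),(135,229),(212,201),(217,190),(212,193)]:
    print(u,v,np.round(P[v-1:v+2,u-1:u+2].reshape(-1,3).mean(0),1), np.round(P[v-1:v+2,u-1:u+2,2].ravel()))
E
```

```text
scene [ 316  186  103   55 1503] ((511.453369140625, 273.08343505859375), (248.8708953857422, 81.92144012451172), 80.14252471923828) 60.103064253711636
driver 349 [505.85467827 189.24411533 132.10511392] [[491.90124776 174.31495889  89.03716894]
 [512.62417274 201.63927393 166.33214605]]
[ 4.95736273e+02  1.87396688e+02 -2.40087955e-03 -4.97162408e-03] 1.1216624494777108
side [ 138  124   52   67 1157] ((512.1681518554688, 273.57318115234375), (254.65061950683594, 75.25275421142578), 79.56594848632812) 60.390008916208444
driver 346 [493.126207   178.20259729 134.25686399] [[481.09601126 171.18725582  89.72250118]
 [508.16983659 193.95615666 166.35966001]]
[ 4.96253158e+02  1.87567671e+02 -6.28924927e-04 -4.76393975e-03] 0.8118019474814485
161 80 [556.1  88.6  24.3] [25. 25. 24. 24. 25. 24. 24. 23. 24.]
75 127 [460.1  42.8  24.8] [25. 25. 24. 24. 25. 24. 25. 25. 25.]
135 229 [514.1 -73.1  24.1] [24. 23. 24. 25. 25. 23. 24. 26. 24.]
212 201 [607.3 -31.1  50.4] [50. 50. 51. 50. 50. 51. 50. 50. 51.]
217 190 [614.7 -15.2  65.8] [373.  24.  23.  27.  27.  24.  40.  27.  27.]
212 193 [606.9 -24.2  44.7] [42. 42. 42. 45. 44. 45. 47. 47. 47.]
```

```bash
python3 - <<'E'
from h import *
for n,px in [('scene',[(154,150),(128,188)]),('side',[(306,358),(360,318)])]:
    im,d,c=load(n+'0'); P=cloud(d,c)
    for u,v in px: print(n,u,v,np.round(P[v,u]))
    z=P[...,2]; m=(z>12)&(z<130)&(P[...,1]<-60)&(P[...,1]>-400)&(P[...,0]>350)&(P[...,0]<850)
    nl,lab,st,ce=cv2.connectedComponentsWithStats(m.astype(np.uint8))
    for k in range(1,nl):
        if st[k,4]>40: Q=P[lab==k]; print(n,np.round(Q.min(0)),np.round(Q.max(0)),st[k])
E
```

```text
scene 154 150 [ 517. -343.   72.]
scene 128 188 [ 644. -352.   23.]
scene [ 456. -395.   12.] [ 523. -331.  101.] [142 130  25  37 750]
scene [ 594. -385.   12.] [ 690. -319.   27.] [111 177  36  26 549]
scene [498. -89.  12.] [533. -61.  29.] [235 185  10  10  69]
side 306 358 [ 482. -361.   97.]
side 360 318 [ 646. -351.   22.]
side [494. -92.  12.] [531. -61.  28.] [224 248  16  15 136]
side [ 593. -386.   12.] [ 687. -320.   26.] [ 333  298   52   50 1351]
side [ 451. -400.   12.] [ 515. -336.  100.] [ 286  342   42   42 1400]
```

arm_command(
  rot=[
    [0, 0, 0],
    [0, 0, 0],
    [0, 0, 0],
  ],
  slide=[
    [-14, -30, -10],
    [-14, -30, -10],
    [-14, -30, -10],
  ],
  gripper=[85, 85, 85],
)

```text
clock: 0.4
eef_pos: [611.0, -80.2, 200.7]
tool_rot: [-3.134, -0.006, 0.016]
force: [0.3, 0.1, 0.0]
width: 84.8
```

arm_command(
  rot=[
    [0, 0, 0],
    [0, 0, 0],
    [0, 0, 0],
    [0, 0, 0],
  ],
  slide=[
    [0, -12, -30],
    [0, -12, -30],
    [0, 0, -25],
    [0, 0, 0],
  ],
  gripper=[85, 85, 85, 85],
)

```text
clock: 0.73
eef_pos: [605.5, -116.5, 112.4]
tool_rot: [-3.14, -0.003, 0.004]
force: [-1.0, 0.6, -0.5]
width: 85.0
```

```bash
python3 - <<'E'
from h import *
print(telemetry.read_state()['eef_pos'])
im,d,c=snap('wrist','w1'); P=cloud(d,c)
p=proj([607,-31,50],c)[0]; print(p,c['xyz'])
u,v=p.astype(int)
cv2.imwrite('pics/w1z.png',cv2.resize(im[max(v-60,0):v+60,u-70:u+70,::-1],None,fx=5.5,fy=5,interpolation=cv2.INTER_CUBIC)); print(u-70,max(v-60,0))
E
```

```text
[ 605.46374303 -116.54159141  112.37416942]
[255.61702937  71.58003579] [605.38817687 -46.20092907 254.92720917]
185 11
```

View pics/w1z.png

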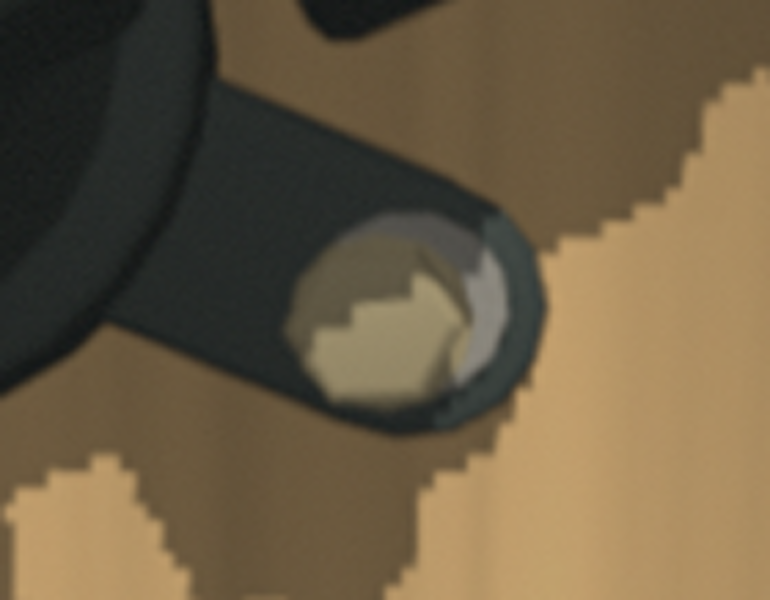

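The close view shows the leaning hex head's top centred near zoom pixel (380,322). Its corners point roughly left/right, it is half shaded, and the washer ring around it shows on the upper right. I'll fit the head and washer to the depth.

```bash
cat > fith.py <<'E'
from h import *
from scipy.optimize import minimize
def fit(tag,guess=(607,-31,50),verbose=1):
    im,d,c=load(tag); P=cloud(d,c)
    near=np.hypot(P[...,0]-guess[0],P[...,1]-guess[1])<17
    m=near&(P[...,2]>guess[2]-9)&(P[...,2]<guess[2]+8)
    Q=P[m]; zt=np.percentile(Q[:,2],90)
    T=Q[Q[:,2]>zt-5]
    for _ in range(4):
        A=np.c_[T[:,:2]-T[:,:2].mean(0),np.ones(len(T))]
        s=np.linalg.lstsq(A,T[:,2],rcond=None)[0]; r=T[:,2]-A@s
        T=T[np.abs(r)<max(1.0,2*r.std())]
    n=np.array([-s[0],-s[1],1]);n/=np.linalg.norm(n)
    print('top pts',len(T),'mean',T.mean(0),'res',r.std(),'normal lean deg',np.degrees(np.arctan2(np.hypot(*n[:2]),n[2])),n)
    L=P[near&(P[...,2]>20)]
    return T,n,m,P
def hexfit(T,n):
    # inscribe in hexagon plane coords
    t0=T.mean(0)
    e1=np.cross([0,1,0],n);e1/=np.linalg.norm(e1);e2=np.cross(n,e1)
    q=np.c_[(T-t0)@e1,(T-t0)@e2]
    best=None
    for a in np.radians(np.arange(0,60,1)):
        nn=np.array([[np.cos(a+k*np.pi/3),np.sin(a+k*np.pi/3)] for k in range(6)])
        f=lambda x: np.sum(np.maximum(0,(q-x)@nn.T-8.3).max(1)**2)+0.02*np.sum((q-x)**2)*0
        r=minimize(f,[0,0],method='Nelder-Mead')
        if best is None or r.fun<best[0]: best=(r.fun,np.degrees(a),r.x)
    print('hex',best, 'centre',t0+best[2][0]*e1+best[2][1]*e2)
    return t0+best[2][0]*e1+best[2][1]*e2
if __name__=='__main__':
    import sys
    T,n,m,P=fit(sys.argv[1]); C=hexfit(T,n)
    print('hull',cv2.minEnclosingCircle(T[:,:2].astype(np.float32)))
    print('hole from lean',C-44*n)
    # washer
    im,d,c=load(sys.argv[1]); z=P[...,2]
    w=(np.hypot(P[...,0]-C[0],P[...,1]-C[1])<30)&(z>13.2)&(z<17)
    print('washer pts',w.sum(), P[w].mean(0) if w.sum() else 0)
    lug=(np.hypot(P[...,0]-C[0],P[...,1]-C[1])<40)&(z>9)&(z<13.2)
    print('lug',lug.sum(),np.median(P[lug][:,2]))
    vis=np.zeros(d.shape+(3,),np.uint8); vis[...,2]=w*255; vis[...,1]=lug*255; vis[...,0]=(z>44)*255
    p=proj(C,c)[0].astype(int); u,v=p
    cv2.imwrite('pics/%s_vis.png'%sys.argv[1],cv2.resize(vis[max(v-50,0):v+50,u-60:u+60],None,fx=5,fy=5,interpolation=0))
E
python3 fith.py w1; python3 fith.py wrist0
```

```text
top pts 643 mean [604.85180349 -32.75699385  49.29346894] res 0.5688315662147023 normal lean deg 8.462943446433409 [-0.10331716 -0.10480693  0.98911125]
hex (np.float64(0.5174310825379176), np.float64(34.0), array([-0.02545812, -0.11740106])) centre [604.82776143 -32.87374833  49.27858625]
hull ((604.811279296875, -33.01716995239258), 9.466489791870117)
hole from lean [609.37371649 -28.26224345   5.75769109]
washer pts 343 [611.48985939 -23.69227689  14.31913318]
lug 2363 11.81048868528137
top pts 201 mean [604.95766356 -32.57194069  49.48089211] res 0.6251056495025137 normal lean deg 6.658840637612446 [-0.08696582 -0.07670091  0.99325421]
hex (np.float64(0.1216933563227546), np.float64(35.0), array([-0.03398168, -0.21892949])) centre [604.92527605 -32.79022525  49.46120004]
hull ((604.9847412109375, -33.152366638183594), 9.428398132324219)
hole from lean [608.75177212 -29.41538531   5.75801499]
washer pts 227 [610.77578441 -25.33646781  14.43742846]
lug 376 11.922168627601451
```

View pics/w1_vis.png

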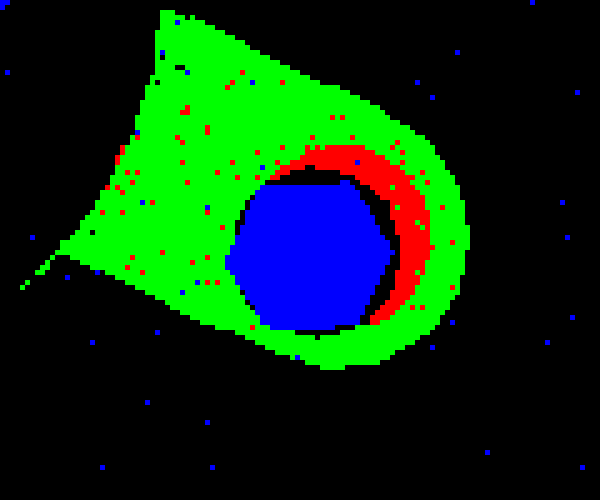

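```bash
python3 - <<'E'
from h import *
from scipy.optimize import least_squares
im,d,c=load('w1'); P=cloud(d,c); z=P[...,2]
w=((np.hypot(P[...,0]-609,P[...,1]+28)<16)&(z>13.2)&(z<17)).astype(np.uint8)
w=cv2.morphologyEx(w,cv2.MORPH_OPEN,np.ones((2,2)))
n,lab,st,_=cv2.connectedComponentsWithStats(w);k=1+np.argmax(st[1:,4]);w=lab==k
Q=P[w]; print(len(Q))
# outer boundary: by angle max radius around guess
g=np.array([609.5,-27.5])
for it in range(4):
    a=np.arctan2(Q[:,1]-g[1],Q[:,0]-g[0]); r=np.hypot(Q[:,0]-g[0],Q[:,1]-g[1])
    b=np.round(np.degrees(a)/6).astype(int); E=np.array([Q[b==i][np.argmax(r[b==i])] for i in np.unique(b) if (b==i).sum()>=3])
    s=least_squares(lambda p:np.hypot(E[:,0]-p[0],E[:,1]-p[1])-12.2,g,loss='soft_l1',f_scale=.5); g=s.x
print('washer centre',g,np.abs(s.fun).mean(),len(E))
# lug outer edge: points z 10.5..17
L=(np.hypot(P[...,0]-g[0],P[...,1]-g[1])<25)&(z>10)&(z<17)
Q=P[L]; a=np.degrees(np.arctan2(Q[:,1]-g[1],Q[:,0]-g[0])); r=np.hypot(Q[:,0]-g[0],Q[:,1]-g[1])
for A in range(-120,60,15):
    k=abs(a-A)<5
    if k.sum():print(A,round(r[k].max(),1),end='; ')
E
```

```text
273
washer centre [610.15074985 -28.87476178] 0.22007509353476895 35
-120 17.0; -105 16.5; -90 16.6; -75 16.5; -60 15.9; -45 16.5; -30 16.6; -15 16.8; 0 17.0; 15 16.8; 30 17.5; 45 17.8;
```

arm_command(
  rot=[
    [0, 0, 0],
    [0, 0, 0],
    [0, 0, 6],
    [0, 0, 6],
    [0, 0, 6],
  ],
  slide=[
    [0, 0, 38],
    [0, 0, 38],
    [-13, 35, 15],
    [-13, 35, 0],
    [-13, 35, 0],
  ],
  gripper=[85, 85, 85, 85, 85],
)

```text
clock: 1.2
eef_pos: [571.1, -18.7, 214.6]
tool_rot: [3.13, -0.012, 0.315]
force: [0.1, 0.8, 0.2]
width: 85.1
```

arm_command(
  rot=[
    [0, 0, 6],
    [0, 0, 6],
    [0, 0, 6],
    [0, 0, 6],
    [0, 0, 6],
  ],
  slide=[
    [-13, 35, 0],
    [-13, 35, 0],
    [-13, 35, 0],
    [-13, 35, 0],
    [-10, 20, 0],
  ],
  gripper=[85, 85, 85, 85, 85],
)

```text
clock: 1.62
eef_pos: [509.6, 155.9, 227.8]
tool_rot: [3.121, -0.033, 0.873]
force: [0.1, 0.7, -0.6]
width: 84.8
```

```bash
cat >> h.py <<'E'
def err(pos,yawdeg,lean=(0,0,1)):
    """slide (mm) & rotvec(deg) to reach TCP pos, tool z = -lean, yaw of tool x"""
    s=telemetry.read_state(); Rm=R.from_euler('xyz',s['tool_rot'])
    n=np.array(lean,float);n/=np.linalg.norm(n)
    x=np.array([np.cos(np.radians(yawdeg)),np.sin(np.radians(yawdeg)),0]); x-=n*(x@n); x/=np.linalg.norm(x)
    Rt=R.from_matrix(np.c_[x,np.cross(-n,x),-n])
    print('t',s['clock'],'pos',s['eef_pos'].round(1),'F',s['force'].round(1),'T',s['torque'].round(2),'w',round(s['width'],1),'q5-7',s['qpos'][4:].round(2))
    print('slide',(np.array(pos)-s['eef_pos']).round(1),'rot',np.degrees((Rt*Rm.inv()).as_rotvec()).round(2))
E
python3 - <<'E'
from h import *
im,d,c=snap('wrist','w2')
P=cloud(d,c); z=P[...,2]
m=(im[...,0]>1.9*im[...,2])&(im[...,0]>90)&(z>80)&(z<175)&(np.hypot(P[...,0]-496,P[...,1]-187)<25)
Q=P[m];print(m.sum(),Q.mean(0),np.percentile(Q,[1,99],axis=0))
from scipy.optimize import least_squares
S=Q[(Q[:,2]>90)&(Q[:,2]<150)]
if len(S)>30:
    s=least_squares(lambda p:np.hypot(S[:,0]-p[0],S[:,1]-p[1])-15,[496,187],loss='soft_l1');print(len(S),s.x)
T=Q[Q[:,2]>160]; print('top',len(T),T.mean(0))
err([496,187.5,106],60)
E
```

```text
1932 [491.81625803 188.69804205 156.06426542] [[480.68595191 173.69058415  94.0413657 ]
 [507.083903   201.80551639 166.32627343]]
324 [496.04887262 187.22676602]
top 1284 [494.58117743 187.6572932  163.9443111 ]
t 1.6667 pos [507.6 160.1 228.2] F [-1.7  3.2 -0.8] T [0.2  0.14 0.02] w 85.1 q5-7 [0.14 0.79 0.39]
slide [ -11.6   27.4 -122.2] rot [-1.04  1.96  9.39]
```

View pics/w2.png

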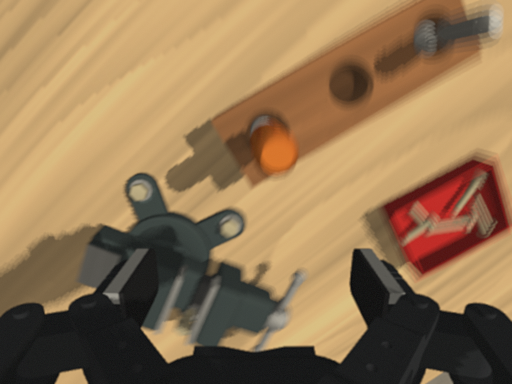

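Three views agree the handle axis is at (496,187.3), and the picture shows the orange handle at (277,150) with the middle hole free. I'll align above it and then descend.

arm_command(
  rot=[
    [-0.5, 1, 5],
    [-0.5, 1, 4],
    [0, 0, 0],
  ],
  slide=[
    [-6, 14, 0],
    [-6, 13, 0],
    [0, 0, 0],
  ],
  gripper=[85, 85, 85],
)

```text
clock: 1.92
eef_pos: [495.1, 192.9, 234.5]
tool_rot: [3.138, -0.006, 1.055]
force: [0.3, -0.3, 0.0]
width: 84.8
```

```bash
python3 - <<'E'
from h import *
err([496,187.3,106],60)
E
```

```text
t 1.9167 pos [495.1 192.9 234.5] F [ 0.3 -0.3  0. ] T [ 0.01 -0.03  0.  ] w 84.8 q5-7 [0.16 0.85 0.47]
slide [   0.9   -5.6 -128.5] rot [-0.17  0.37 -0.43]
```

arm_command(
  rot=[
    [0, 0, 0],
    [0, 0, 0],
    [0, 0, 0],
    [0, 0, 0],
    [0, 0, 0],
  ],
  slide=[
    [1, -6, 0],
    [0, 0, -25],
    [0, 0, -10],
    [0, 0, 0],
    [0, 0, 0],
  ],
  gripper=[85, 85, 85, 85, 85],
)

```text
clock: 2.33
eef_pos: [500.4, 182.9, 203.6]
tool_rot: [3.128, -0.011, 1.044]
force: [-0.5, 0.3, -0.0]
width: 85.0
```

```bash
python3 - <<'E'
from h import *
err([496,187.3,106],60)
E
```

```text
t 2.3333 pos [500.4 182.9 203.6] F [-0.5  0.3 -0. ] T [ 0.03  0.02 -0.01] w 85.0 q5-7 [0.18 0.76 0.46]
slide [ -4.4   4.4 -97.6] rot [-0.14  0.99  0.19]
```

arm_command(
  rot=[
    [0, 1, 0],
    [0, 0, 0],
    [0, 0, 0],
    [0, 0, 0],
    [0, 0, 0],
  ],
  slide=[
    [-4, 4, -3],
    [0, 0, -18],
    [0, 0, -18],
    [0, 0, -15],
    [0, 0, 0],
  ],
  gripper=[85, 85, 85, 85, 85],
)

```text
clock: 2.75
eef_pos: [499.6, 185.9, 151.9]
tool_rot: [3.14, -0.006, 1.036]
force: [-0.3, -0.4, -0.3]
width: 85.1
```

```bash
python3 - <<'E'
from h import *
err([496,187.3,106],60)
E
```

```text
t 2.75 pos [499.6 185.9 151.9] F [-0.3 -0.4 -0.3] T [0.01 0.03 0.02] w 85.1 q5-7 [0.21 0.66 0.42]
slide [ -3.6   1.4 -45.9] rot [-0.23  0.24  0.62]
```

arm_command(
  rot=[
    [0, 0, 0],
    [0, 0, 0],
    [0, 0, 0],
    [0, 0, 0],
    [0, 0, 0],
  ],
  slide=[
    [-4, 2, -15],
    [0, 0, -15],
    [0, 0, -13],
    [0, 0, 0],
    [0, 0, 0],
  ],
  gripper=[85, 85, 85, 85, 85],
)

```text
clock: 3.17
eef_pos: [498.8, 189.0, 111.8]
tool_rot: [3.138, -0.009, 1.033]
force: [-0.3, 0.9, 1.1]
width: 84.9
```

```bash
python3 - <<'E'
from h import *
err([496,187.3,106],60)
E
```

```text
t 3.1667 pos [498.8 189.  111.8] F [-0.3  0.9  1.1] T [ 0.01 -0.01 -0.05] w 84.9 q5-7 [0.23 0.56 0.39]
slide [-2.8 -1.7 -5.8] rot [-0.35  0.47  0.82]
```

arm_command(
  rot=[
    [0, 0.4, 0],
    [0, 0, 0],
  ],
  slide=[
    [-2.5, -1.5, -3],
    [0, 0, 0],
  ],
  gripper=[85, 85],
)

```text
clock: 3.33
eef_pos: [497.3, 187.8, 110.7]
tool_rot: [-3.141, -0.008, 1.032]
force: [-0.6, 0.6, 0.6]
width: 84.9
```

```bash
python3 - <<'E'
from h import *
err([496,187.3,106],60)
E
```

```text
t 3.3333 pos [497.3 187.8 110.7] F [-0.6  0.6  0.6] T [ 0.01  0.02 -0.02] w 84.9 q5-7 [0.23 0.56 0.4 ]
slide [-1.3 -0.5 -4.7] rot [-0.4   0.17  0.84]
```

Close enough; closing the gripper.

arm_command(
  rot=[
    [0, 0, 0],
    [0, 0, 0],
    [0, 0, 0],
    [0, 0, 0],
    [0, 0, 0],
  ],
  slide=[
    [-1, -0.5, -3],
    [0, 0, 0],
    [0, 0, 0],
    [0, 0, 0],
    [0, 0, 0],
  ],
  gripper=[85, 40, 25, 25, 25],
)

```text
clock: 3.75
eef_pos: [497.8, 187.6, 109.9]
tool_rot: [3.14, -0.011, 1.032]
force: [0.8, -0.9, 0.2]
width: 38.3
```

arm_command(
  rot=[
    [0, 0, 0],
    [0, 0, 0],
    [0, 0, 0],
    [0, 0, 0],
    [0, 0, 0],
  ],
  slide=[
    [0, 0, 0],
    [0, 0, 0],
    [0, 0, 0],
    [0, 0, 0],
    [0, 0, 0],
  ],
  gripper=[20, 20, 20, 20, 20],
)

```text
clock: 4.17
eef_pos: [497.6, 187.1, 110.2]
tool_rot: [3.14, -0.01, 1.031]
force: [-0.5, -0.3, 0.4]
width: 28.9
```

```bash
python3 - <<'E'
from h import *
err([496,187.3,106],60)
E
```

```text
t 4.1667 pos [497.6 187.1 110.2] F [-0.5 -0.3  0.4] T [-0.05  0.   -0.04] w 28.9 q5-7 [0.23 0.55 0.39]
slide [-1.6  0.2 -4.2] rot [-0.45  0.37  0.9 ]
```

arm_command(
  rot=[
    [0, 0, 0],
    [0, 0, 0],
    [0, 0, 0],
    [0, 0, 0],
    [0, 0, 0],
  ],
  slide=[
    [0, 0, 15],
    [0, 0, 25],
    [0, 0, 25],
    [0, 0, 30],
    [0, 0, 30],
  ],
  gripper=[20, 20, 20, 20, 20],
)

```text
clock: 4.58
eef_pos: [491.9, 185.2, 231.8]
tool_rot: [-3.132, 0.003, 1.033]
force: [1.4, 0.8, -1.0]
width: 28.4
```

```bash
python3 - <<'E'
from h import *
err([592,-43.7,230],60)
im,d,c=snap('scene','s3'); cv2.imwrite('pics/s3z.png',cv2.resize(im[80:310,200:430,::-1],None,fx=2.6,fy=2.6,interpolation=cv2.INTER_CUBIC))
E
```

```text
t 4.5833 pos [491.9 185.2 231.8] F [ 1.4  0.8 -1. ] T [ 0.02 -0.06 -0.02] w 28.4 q5-7 [0.15 0.86 0.46]
slide [ 100.1 -228.9   -1.8] rot [-0.14 -0.55  0.83]
```

View pics/s3z.png

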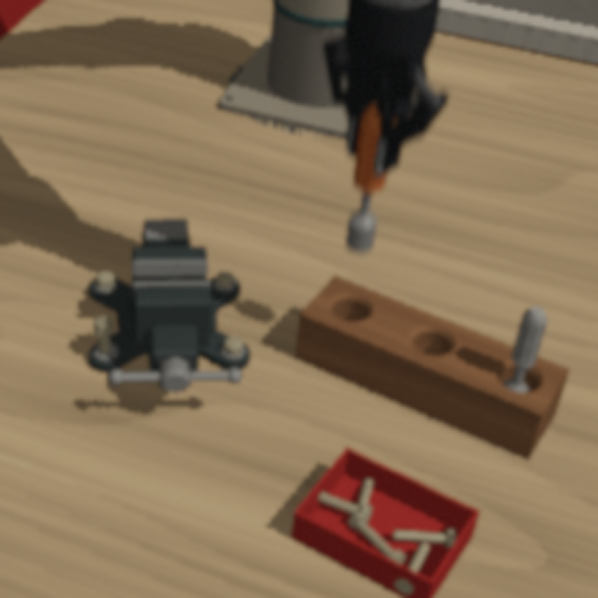

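The driver hangs straight in the gripper, its socket at (362,232) in the zoom and clear of the rack. I'll carry it over the vise at this height.

arm_command(
  rot=[
    [0, 0, 0],
    [0, 0, 0],
    [0, 0, 0],
    [0, 0, 0],
    [0, 0, 0],
  ],
  slide=[
    [12, -28, 0],
    [12, -28, 0],
    [12, -28, 0],
    [12, -28, 0],
    [12, -28, 0],
  ],
  gripper=[20, 20, 20, 20, 20],
)

```text
clock: 5.05
eef_pos: [555.3, 53.5, 241.6]
tool_rot: [-3.14, -0.017, 1.052]
force: [-0.4, 0.3, -1.9]
width: 28.8
```

arm_command(
  rot=[
    [0, 0, 0],
    [0, 0, 0],
    [0, 0, 0],
  ],
  slide=[
    [12, -28, 0],
    [10, -24, 0],
    [0, 0, 0],
  ],
  gripper=[20, 20, 20],
)

```text
clock: 5.3
eef_pos: [579.7, -9.7, 239.9]
tool_rot: [3.14, -0.013, 1.043]
force: [0.4, 0.3, -0.7]
width: 28.9
```

```bash
python3 - <<'E'
from h import *
err([590,-45.5,180],60,(-.117,-.099,.988))
E
```

```text
t 5.3 pos [579.7  -9.7 239.9] F [ 0.4  0.3 -0.7] T [-0.07  0.    0.05] w 28.9 q5-7 [0.15 0.92 0.87]
slide [ 10.3 -35.8 -59.9] rot [ 5.07 -6.3   0.47]
```

arm_command(
  rot=[
    [1.7, -2.1, 0],
    [1.7, -2.1, 0],
    [1.7, -2.1, 0],
    [0, 0, 0],
    [0, 0, 0],
  ],
  slide=[
    [4, -14, 0],
    [4, -14, 0],
    [3, -9, -10],
    [0, 0, -15],
    [0, 0, 0],
  ],
  gripper=[20, 20, 20, 20, 20],
)

```text
clock: 5.72
eef_pos: [591.1, -50.1, 211.6]
tool_rot: [3.088, -0.15, 1.043]
force: [-0.2, 1.1, -0.8]
width: 28.4
```

```bash
python3 - <<'E'
from h import *
err([590,-45.5,180],60,(-.117,-.099,.988))
E
```

```text
t 5.7167 pos [591.1 -50.1 211.6] F [-0.2  1.1 -0.8] T [-0.13  0.21 -0.01] w 28.4 q5-7 [0.08 0.7  1.03]
slide [ -1.1   4.6 -31.6] rot [-0.26  0.22  0.7 ]
```

```bash
cat >> h.py <<'E'
from scipy.optimize import least_squares
def driver_axis(tags):
    """fit driver axis from scene/side depth near expected, returns in world; tool pose from state"""
    s=telemetry.read_state(); Rm=R.from_euler('xyz',s['tool_rot']).as_matrix(); p=s['eef_pos']
    up=-Rm[:,2]; out=[]
    for tag in tags:
        im,d,c=load(tag); P=cloud(d,c).reshape(-1,3)
        q=(P-p)@np.c_[Rm[:,0],Rm[:,1],up]   # tool coords, third = up along
        k=(np.hypot(q[:,0],q[:,1])<24)&(q[:,2]<-60)&(q[:,2]>-100)&(d.ravel()>0)
        S=q[k]
        k2=(np.hypot(q[:,0],q[:,1])<24)&(q[:,2]<-3)&(q[:,2]>-23)&(im.reshape(-1,3)[:,0]>1.8*im.reshape(-1,3)[:,2])
        H=q[k2]
        S=S[S[:,2]>-94]; S=S[S[:,2]<-68]
        f=lambda a,X,r:np.hypot(X[:,0]-a[0],X[:,1]-a[1])-r
        a=least_squares(f,[0,0],args=(S,13.5),loss='soft_l1',f_scale=.7).x if len(S)>15 else None
        b=least_squares(f,[0,0],args=(H,15),loss='soft_l1',f_scale=.7).x if len(H)>10 else None
        kk=(np.hypot(q[:,0]-(a[0] if a is not None else 0),q[:,1]-(a[1] if a is not None else 0))<14)&(d.ravel()>0)&(q[:,2]<-60)&(q[:,2]>-110)
        print(tag,len(S),len(H),'socket(tool xy)',a,'handle',b,'lowest',np.percentile(q[kk][:,2],[1,3,10]) if kk.sum() else None)
        if a is not None: out.append(Rm[:,0]*a[0]+Rm[:,1]*a[1])
    return out
E
python3 - <<'E'
from h import *
snap('scene','s4');snap('side','d4')
print(driver_axis(['s4','d4']))
for t in 's4','d4':
    im,d,c=load(t); u,v=proj([597,-40,120],c)[0].astype(int)
    cv2.imwrite(f'pics/{t}z.png',cv2.resize(im[v-60:v+60,u-60:u+60,::-1],None,fx=4,fy=4,interpolation=cv2.INTER_CUBIC))
a,b=cv2.imread('pics/s4z.png'),cv2.imread('pics/d4z.png'); cv2.imwrite('pics/sd4.png',cv2.resize(np.hstack([a,b]),(800,400)))
E
```

```text
s4 98 84 socket(tool xy) [-3.20210146 -3.81007825] handle [-2.75699481 -3.22646317] lowest [-96.79961154 -96.17549836 -93.79956682]
d4 72 47 socket(tool xy) [-2.80278417 -2.3391848 ] handle [-2.01750298 -2.29715535] lowest [-94.76940192 -93.23926715 -88.03061151]
[array([-4.86259378, -0.79749915, -0.69951905]), array([-3.40098325, -1.2049319 , -0.5557308 ])]
```

View pics/sd4.png

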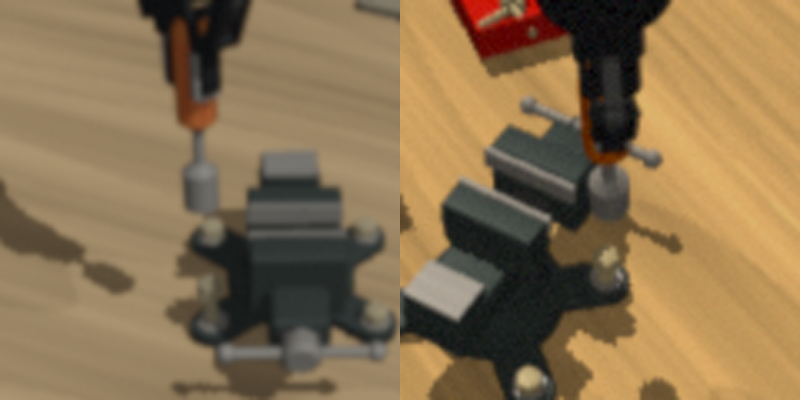

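```bash
python3 - <<'E'
from h import *
err([590,-45.5,180],60,(-.117,-.099,.988))
snap('scene','s5');snap('side','d5')
print(driver_axis(['s5','d5']))
err([590,-45.5,180],60,(-.117,-.099,.988))
n=np.array([-.117,-.099,.988]);top=np.array([604.85,-32.85,49.3])
e1=np.cross([0,1,0],n);e1/=np.linalg.norm(e1);e2=np.cross(n,e1)
for t in 's5','d5','scene0','side0':
    im,d,c=load(t);P=cloud(d,c).reshape(-1,3);q=(P-top)@np.c_[e1,e2,n]
    k=(np.hypot(q[:,0],q[:,1])<14)&(abs(q[:,2])<3)
    k2=(np.hypot(q[:,0],q[:,1])<14)&(q[:,2]<-1)&(q[:,2]>-9)
    S=q[k2]; f=lambda a:np.hypot(S[:,0]-a[0],S[:,1]-a[1])-9.1
    a=least_squares(f,[0,0],loss='soft_l1',f_scale=.7).x
    print(t,k.sum(),'top mean',q[k].mean(0).round(2),'side fit',len(S),a)
    T=q[(np.hypot(q[:,0],q[:,1])<14)&(q[:,2]>-9)]; print('   max h',np.percentile(T[:,2],[50,90,97]))
E
```

```text
t 5.8167 pos [592.8 -49.7 213.9] F [ 0.4 -0.8 -1.3] T [-0.11  0.16  0.02] w 28.8 q5-7 [0.08 0.71 1.03]
slide [ -2.8   4.2 -33.9] rot [-0.21  0.42  0.63]
s5 105 91 socket(tool xy) [-3.58339787 -2.23980753] handle [-3.08037824 -2.55583603] lowest [-96.53068662 -95.07550405 -91.77724011]
d5 71 43 socket(tool xy) [-1.82542468 -1.84186076] handle [-1.07286068 -1.6093389 ] lowest [-94.41896835 -92.82818965 -88.8816773 ]
[array([-3.69757539, -1.929898  , -0.67890205]), array([-2.48614959, -0.62752826, -0.38716256])]
t 5.9167 pos [594.  -48.2 215.1] F [ 0.7 -0.  -1.2] T [-0.11  0.19  0.01] w 28.8 q5-7 [0.08 0.71 1.03]
slide [ -4.    2.7 -35.1] rot [-0.24  0.58  0.52]
s5 25 top mean [ 1.91  0.7  -0.3 ] side fit 28 [-0.68650216 -0.23728833]
   max h [103.29776132 134.95260877 219.1321194 ]
d5 41 top mean [-0.33 -0.44  0.47] side fit 14 [ 1.04813639 -0.33929103]
   max h [104.02831154 178.10150903 201.54944342]
scene0 28 top mean [ 1.91  0.37 -0.41] side fit 25 [0.31308166 0.06006767]
   max h [-1.80793437  0.88439643  1.41101752]
side0 40 top mean [-1.06 -0.77  0.22] side fit 18 [ 0.43291822 -0.09219286]
   max h [-0.19532219  2.57558353  3.07957285]
```

arm_command(
  rot=[
    [0, 0, 0],
    [0, 0, 0],
    [0, 0, 0],
  ],
  slide=[
    [0, 0, 0],
    [0, 0, 0],
    [0, 0, 0],
  ],
  gripper=[20, 20, 20],
)

```text
clock: 6.17
eef_pos: [595.6, -45.4, 217.2]
tool_rot: [3.079, -0.155, 1.051]
force: [0.9, 0.7, -1.1]
width: 28.7
```

```bash
python3 - <<'E'
from h import *
T=([590,-45.5,180],60,(-.117,-.099,.988))
err(*T); snap('scene','s6');driver_axis(['s6']);err(*T)
snap('side','d6');driver_axis(['d6']);err(*T)
E
```

```text
t 6.1667 pos [595.6 -45.4 217.2] F [ 0.9  0.7 -1.1] T [-0.18  0.16 -0.03] w 28.7 q5-7 [0.08 0.71 1.03]
slide [ -5.6  -0.1 -37.2] rot [-0.26  0.77  0.28]
s6 105 90 socket(tool xy) [-1.76050069 -1.6334907 ] handle [-1.07006703 -1.76357389] lowest [-95.33945266 -94.78272656 -90.98214584]
t 6.2167 pos [595.8 -45.2 217.3] F [-0.3  0.4 -1.2] T [-0.08  0.2  -0.02] w 29.0 q5-7 [0.08 0.71 1.03]
slide [ -5.8  -0.3 -37.3] rot [-0.27  0.79  0.27]
d6 73 48 socket(tool xy) [-0.62392395 -1.60899184] handle [-0.27992589 -1.50816738] lowest [-94.91216322 -92.62442501 -87.22979041]
t 6.2667 pos [595.6 -45.5 217.1] F [-0.9  0.8 -1.7] T [-0.19  0.17 -0.02] w 28.8 q5-7 [0.08 0.71 1.03]
slide [ -5.6  -0.  -37.1] rot [-0.26  0.77  0.28]
```

arm_command(
  rot=[
    [0, 0.8, 0],
    [0, 0, 0],
    [0, 0, 0],
    [0, 0, 0],
    [0, 0, 0],
  ],
  slide=[
    [-6, -2, -12],
    [1, 1, -12],
    [1, 1, -12],
    [0, 0, -6],
    [0, 0, 0],
  ],
  gripper=[20, 20, 20, 20, 20],
)

```text
clock: 6.68
eef_pos: [590.0, -45.8, 172.0]
tool_rot: [3.093, -0.146, 1.05]
force: [-0.0, 0.5, -1.5]
width: 28.4
```

arm_command(
  rot=[
    [0, 0, 0],
    [0, 0, 0],
  ],
  slide=[
    [0, 0, 0],
    [0, 0, 0],
  ],
  gripper=[20, 20],
)

```text
clock: 6.85
eef_pos: [589.2, -45.9, 171.1]
tool_rot: [3.095, -0.145, 1.049]
force: [-0.5, 0.9, -0.5]
width: 28.9
```

```bash
python3 - <<'E'
from h import *
T=([593.8,-43.7,157.2],60,(-.117,-.099,.988))
err(*T)
E
```

```text
t 6.85 pos [589.2 -45.9 171.1] F [-0.5  0.9 -0.5] T [-0.2   0.18 -0.01] w 28.9 q5-7 [0.1  0.62 1.02]
slide [  4.6   2.2 -13.9] rot [-0.21 -0.31  0.25]
```

arm_command(
  rot=[
    [0, 0, 0],
    [0, 0, 0],
    [0, 0, 0],
    [0, 0, 0],
  ],
  slide=[
    [3, 1, -5],
    [1.5, 1, -5],
    [0, 0, -3],
    [0, 0, 0],
  ],
  gripper=[20, 20, 20, 20],
)

```text
clock: 7.18
eef_pos: [595.3, -44.1, 158.4]
tool_rot: [3.092, -0.146, 1.049]
force: [-0.4, -0.2, -2.4]
width: 28.7
```

arm_command(
  rot=[
    [0, 0, 0],
    [0, 0, 0],
  ],
  slide=[
    [0, 0, 0],
    [0, 0, 0],
  ],
  gripper=[20, 20],
)

```text
clock: 7.35
eef_pos: [595.3, -44.0, 158.2]
tool_rot: [3.092, -0.146, 1.049]
force: [-0.2, -0.8, -1.8]
width: 28.9
```

```bash
python3 - <<'E'
from h import *
T=([593.8,-43.7,157.2],60,(-.117,-.099,.988))
err(*T)
snap('scene','s7');snap('side','d7');driver_axis(['s7','d7'])
err(*T)
for t in 's7','d7':
    im,d,c=load(t); u,v=proj([604,-35,60],c)[0].astype(int)
    cv2.imwrite(f'pics/{t}z.png',cv2.resize(im[v-40:v+40,u-40:u+40,::-1],None,fx=5,fy=5,interpolation=cv2.INTER_CUBIC))
a,b=cv2.imread('pics/s7z.png'),cv2.imread('pics/d7z.png'); cv2.imwrite('pics/sd7.png',np.hstack([a,b]))
E
```

```text
t 7.35 pos [595.3 -44.  158.2] F [-0.2 -0.8 -1.8] T [-0.18  0.17  0.03] w 28.9 q5-7 [0.11 0.6  1.01]
slide [-1.5  0.3 -1. ] rot [-0.19 -0.14  0.27]
s7 88 83 socket(tool xy) [-2.10732768 -1.84763539] handle [-1.00373368 -1.87390135] lowest [-109.85850377 -109.43006854 -107.88916489]
d7 64 36 socket(tool xy) [-0.92219182 -1.61832676] handle [-0.65607495 -1.66043989] lowest [-109.68858579 -109.1567168   -93.46570406]
t 7.45 pos [595.5 -44.  158.4] F [ 0.6 -0.4 -1.3] T [-0.16  0.13 -0.03] w 28.7 q5-7 [0.11 0.6  1.01]
slide [-1.7  0.3 -1.2] rot [-0.19 -0.12  0.28]
```

View pics/sd7.png

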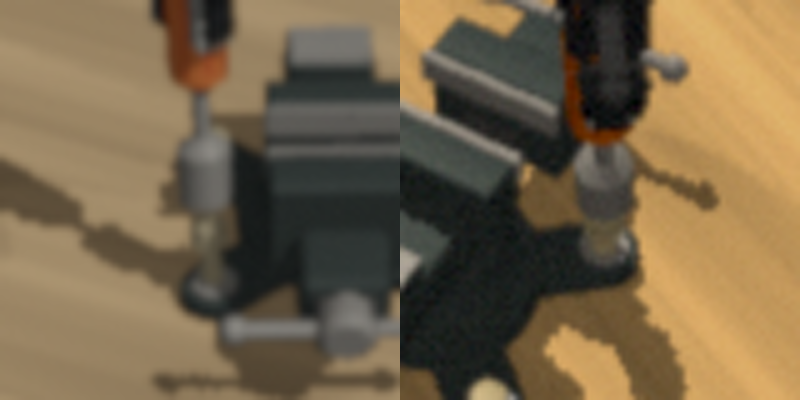

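Both views show the socket in line above the leaning head, about 14 mm over it. I'll descend along the screw's axis in small steps.

arm_command(
  rot=[
    [0, 0, 0],
    [0, 0, 0],
    [0, 0, 0],
    [0, 0, 0],
    [0, 0, 0],
  ],
  slide=[
    [-0.5, 0.8, -3.5],
    [0.2, 0.4, -3.5],
    [0.2, 0.3, -3],
    [0, 0, 0],
    [0, 0, 0],
  ],
  gripper=[20, 20, 20, 20, 20],
)

```text
clock: 7.87
eef_pos: [595.3, -42.4, 147.7]
tool_rot: [3.092, -0.147, 1.049]
force: [-0.5, 0.1, -1.2]
width: 28.6
```

```bash
python3 - <<'E'
from h import *
T=([596.4,-41.3,132.5],60,(-.117,-.099,.988))
err(*T)
E
```

```text
t 7.8667 pos [595.3 -42.4 147.7] F [-0.5  0.1 -1.2] T [-0.1   0.11 -0.03] w 28.6 q5-7 [0.11 0.57 1.01]
slide [  1.1   1.1 -15.2] rot [-0.18 -0.09  0.29]
```

arm_command(
  rot=[
    [0, 0, 0],
    [0, 0, 0],
    [0, 0, 0],
    [0, 0, 0],
  ],
  slide=[
    [-0.2, 0.2, -3],
    [0.3, 0.3, -3],
    [0, 0, 0],
    [0, 0, 0],
  ],
  gripper=[20, 20, 20, 20],
)

```text
clock: 8.2
eef_pos: [595.7, -41.9, 141.0]
tool_rot: [3.091, -0.147, 1.049]
force: [-0.6, 0.4, -1.5]
width: 29.0
```

arm_command(
  rot=[
    [0, 0, 0],
    [0, 0, 0],
  ],
  slide=[
    [0.3, 0.3, -3],
    [0, 0, 0],
  ],
  gripper=[20, 20],
)

```text
clock: 8.37
eef_pos: [596.4, -41.6, 138.1]
tool_rot: [3.091, -0.147, 1.049]
force: [1.3, 0.4, -8.2]
width: 28.7
```

```bash
python3 - <<'E'
from h import *
T=([596.4,-41.3,132.5],60,(-.117,-.099,.988))
err(*T)
E
```

```text
t 8.3667 pos [596.4 -41.6 138.1] F [ 1.3  0.4 -8.2] T [-0.11  0.02 -0.05] w 28.7 q5-7 [0.12 0.55 1.  ]
slide [ 0.   0.3 -5.6] rot [-0.18 -0.02  0.3 ]
```

arm_command(
  rot=[
    [0, 0, 0],
  ],
  slide=[
    [0, 0, 0],
  ],
  gripper=[20],
)

```text
clock: 8.45
eef_pos: [596.3, -41.5, 137.8]
tool_rot: [3.091, -0.147, 1.049]
force: [0.1, -1.4, -0.6]
width: 28.4
```

arm_command(
  rot=[
    [0, 0, 0],
  ],
  slide=[
    [0.3, 0.3, -3],
  ],
  gripper=[20],
)

```text
clock: 8.53
eef_pos: [597.3, -41.5, 135.7]
tool_rot: [3.089, -0.148, 1.049]
force: [-3.4, -1.9, 12.9]
width: 28.6
```

arm_command(
  rot=[
    [0, 0, 0],
  ],
  slide=[
    [0, 0, 0],
  ],
  gripper=[20],
)

```text
clock: 8.62
eef_pos: [597.1, -41.6, 135.7]
tool_rot: [3.09, -0.147, 1.049]
force: [0.1, 1.6, -8.1]
width: 28.6
```

arm_command(
  rot=[
    [0, 0, 0],
  ],
  slide=[
    [0.3, 0.3, -3],
  ],
  gripper=[20],
)

```text
clock: 8.7
eef_pos: [597.9, -41.5, 133.9]
tool_rot: [3.088, -0.147, 1.049]
force: [-4.5, -1.8, 18.3]
width: 28.5
```

arm_command(
  rot=[
    [0, 0, 0],
  ],
  slide=[
    [0.3, 0.3, -3],
  ],
  gripper=[20],
)

```text
clock: 8.78
eef_pos: [599.0, -41.8, 132.8]
tool_rot: [3.086, -0.148, 1.049]
force: [-5.8, -2.9, 21.8]
width: 28.5
```

arm_command(
  rot=[
    [0, 0, 0],
  ],
  slide=[
    [0, 0, 0],
  ],
  gripper=[20],
)

```text
clock: 8.87
eef_pos: [598.8, -42.0, 133.5]
tool_rot: [3.086, -0.147, 1.049]
force: [-1.2, 2.2, -5.9]
width: 29.1
```

```bash
cat > look.py <<'E'
from h import *
import sys
n=sys.argv[1]
T=([596.4,-41.3,132.5],60,(-.117,-.099,.988))
err(*T)
snap('scene','s'+n);snap('side','d'+n);driver_axis(['s'+n,'d'+n])
for t in 's'+n,'d'+n:
    im,d,c=load(t); u,v=proj([606,-33,60],c)[0].astype(int)
    cv2.imwrite(f'pics/{t}z.png',cv2.resize(im[v-40:v+40,u-40:u+40,::-1],None,fx=5,fy=5,interpolation=cv2.INTER_CUBIC))
    # socket axis in world from depth
    P=cloud(d,c).reshape(-1,3)
a,b=cv2.imread(f'pics/s{n}z.png'),cv2.imread(f'pics/d{n}z.png'); cv2.imwrite(f'pics/sd{n}.png',np.hstack([a,b]))
E
python3 look.py 8
```

```text
t 8.8667 pos [598.8 -42.  133.5] F [-1.2  2.2 -5.9] T [0.2  0.62 0.02] w 29.1 q5-7 [0.12 0.54 1.  ]
slide [-2.4  0.7 -1. ] rot [-0.04  0.23  0.37]
s8 96 81 socket(tool xy) [-1.46597253 -2.14505365] handle [-0.89842129 -1.52376651] lowest [-109.34662359 -107.72225011 -102.70809856]
d8 56 32 socket(tool xy) [-1.18868153 -2.05456888] handle [-0.53130415 -1.83575058] lowest [-94.76872433 -93.83940881 -88.20567019]
```

View pics/sd8.png

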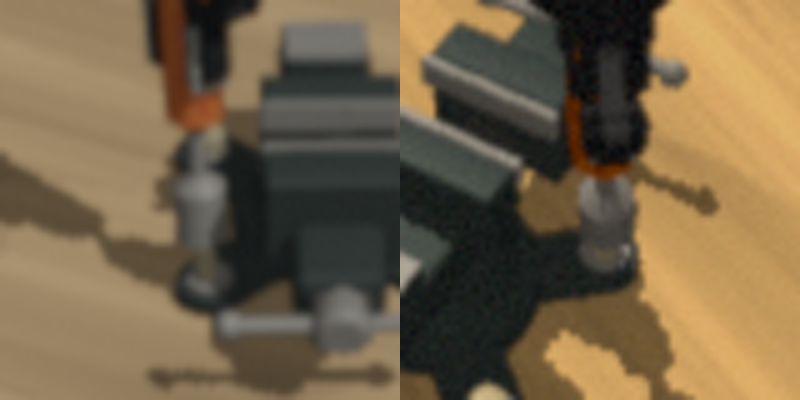

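Both views show the head swallowed by the socket, with the mouth at z≈39.6 mm (about 39 expected when seated). It has engaged the hexagon. Next I'll swing the driver upright about the hole.

```bash
python3 - <<'E'
from h import *
err([612.1,-28.4,133.8],60)
E
```

```text
t 8.9667 pos [598.7 -41.8 133.1] F [-2.5 -0.8  5.6] T [-0.13  0.71  0.06] w 28.5 q5-7 [0.12 0.54 1.  ]
slide [13.4 13.4  0.7] rot [-5.72  6.97  0.14]
```

arm_command(
  rot=[
    [-1.4, 1.7, 0],
    [-1.4, 1.7, 0],
    [0, 0, 0],
  ],
  slide=[
    [3.3, 3.3, -0.2],
    [3.3, 3.3, -0.2],
    [0, 0, 0],
  ],
  gripper=[20, 20, 20],
)

```text
clock: 9.22
eef_pos: [605.6, -35.2, 134.2]
tool_rot: [3.113, -0.074, 1.044]
force: [-1.5, 0.3, 2.3]
width: 29.0
```

```bash
python3 - <<'E'
from h import *
err([612.1,-28.4,133.8],60)
E
```

```text
t 9.2167 pos [605.6 -35.2 134.2] F [-1.5  0.3  2.3] T [-0.09  0.47  0.05] w 29.0 q5-7 [0.15 0.64 0.94]
slide [ 6.5  6.8 -0.4] rot [-2.85  3.55  0.24]
```

arm_command(
  rot=[
    [-1.4, 1.7, 0],
    [-1.4, 1.7, 0],
    [0, 0, 0],
    [0, 0, 0],
  ],
  slide=[
    [3.2, 3.3, -0.2],
    [3.2, 3.3, -0.2],
    [0, 0, 0],
    [0, 0, 0],
  ],
  gripper=[20, 20, 20, 20],
)

```text
clock: 9.55
eef_pos: [612.4, -28.9, 134.3]
tool_rot: [3.138, -0.003, 1.043]
force: [-1.7, -1.8, 5.9]
width: 28.6
```

```bash
python3 - <<'E'
from h import *
err([612.1,-28.4,133.8],60)
E
python3 look.py 9
```

```text
t 9.55 pos [612.4 -28.9 134.3] F [-1.7 -1.8  5.9] T [-0.31  0.64 -0.02] w 28.6 q5-7 [0.17 0.74 0.89]
slide [-0.3  0.5 -0.5] rot [-0.03  0.26  0.24]
t 9.55 pos [612.4 -28.9 134.3] F [-1.7 -1.8  5.9] T [-0.31  0.64 -0.02] w 28.6 q5-7 [0.17 0.74 0.89]
slide [-16.  -12.4  -1.8] rot [ 5.63 -6.5   0.47]
s9 82 66 socket(tool xy) [-1.58006596 -2.36492714] handle [-0.45618501 -1.96295604] lowest [-109.31127315 -107.82151766  -94.8343395 ]
d9 77 60 socket(tool xy) [-0.99741227 -1.8843105 ] handle [-0.50767189 -1.7792567 ] lowest [-107.70332127  -93.66376944  -91.18899578]
```

View pics/sd9.png

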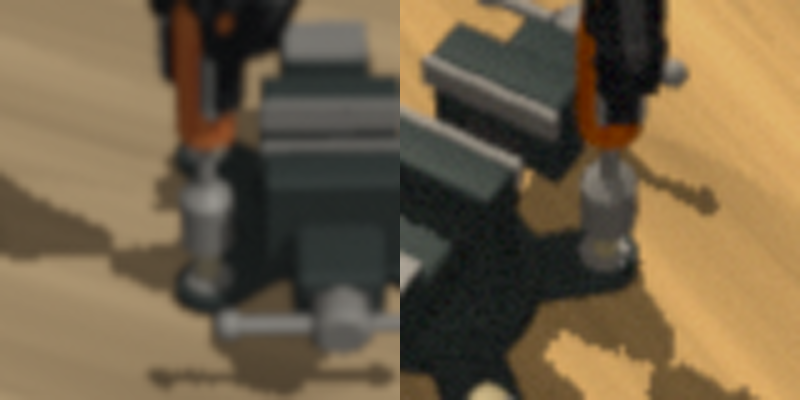

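Driver upright with the socket axis at about (609.9,−29.0), the hole at (610,−28.6), and the mouth at z 39.1, i.e. seated. Pausing briefly to satisfy the hold, then turning clockwise.

arm_command(
  rot=[
    [0, 0.2, 0],
    [0, 0, 0],
    [0, 0, 0],
    [0, 0, 0],
  ],
  slide=[
    [0, 0.3, -1],
    [0, 0, -0.5],
    [0, 0, -0.5],
    [0, 0, -0.5],
  ],
  gripper=[20, 20, 20, 20],
)

```text
clock: 9.98
eef_pos: [612.3, -29.8, 134.3]
tool_rot: [3.138, -0.009, 1.039]
force: [-1.0, 1.0, 6.4]
width: 28.6
```

```bash
cat >> h.py <<'E'
def turnplan(step,rows,yaw0=60,ax=(609.9,-28.7),z0=134,play=10):
    s=telemetry.read_state(); Rm=R.from_euler('xyz',s['tool_rot']).as_matrix()
    yaw=np.degrees(np.arctan2(Rm[1,0],Rm[0,0])); o=np.array([2.45,.1])
    ty=yaw+step*rows; a=np.radians(ty-60)
    t=np.array(ax)+np.array([[np.cos(a),-np.sin(a)],[np.sin(a),np.cos(a)]])@o
    turned=max(0,yaw0-play-ty); z=z0-4.5*turned/360
    print('yaw',yaw.round(1)); err([t[0],t[1],z],ty)
E
python3 - <<'E'
from h import *
turnplan(-6,5)
E
```

```text
yaw 59.5
t 9.9833 pos [612.3 -29.8 134.3] F [-1.   1.   6.4] T [0.28 0.51 0.02] w 28.6 q5-7 [0.17 0.74 0.89]
slide [-0.3 -0.  -0.5] rot [ -0.21   0.5  -30.  ]
```

arm_command(
  rot=[
    [0, 0.1, -6],
    [0, 0.1, -6],
    [0, 0.1, -6],
    [0, 0.1, -6],
    [0, 0.1, -6],
  ],
  slide=[
    [0, 0.2, -0.2],
    [0, 0, -0.2],
    [0, 0, -0.2],
    [-0.1, 0, -0.2],
    [-0.1, 0, -0.2],
  ],
  gripper=[20, 20, 20, 20, 20],
)

```text
clock: 10.4
eef_pos: [611.2, -31.6, 134.0]
tool_rot: [-3.138, -0.011, 0.489]
force: [-0.5, 1.3, 4.5]
width: 28.8
```

```bash
python3 - <<'E'
from h import *
turnplan(-6,5)
E
```

```text
yaw 28.0
t 10.4 pos [611.2 -31.6 134. ] F [-0.5  1.3  4.5] T [0.16 0.35 0.03] w 28.8 q5-7 [0.02 0.72 0.48]
slide [-0.   0.8 -0.6] rot [ -0.37   0.58 -30.  ]
```

arm_command(
  rot=[
    [0, 0.1, -6],
    [0, 0.1, -6],
    [0, 0.1, -6],
    [0, 0.1, -6],
  ],
  slide=[
    [0, 0.3, -0.2],
    [0, 0.3, -0.2],
    [-0.1, 0.2, -0.2],
    [-0.1, 0, -0.2],
  ],
  gripper=[20, 20, 20, 20],
)

```text
clock: 10.73
eef_pos: [610.0, -32.5, 133.9]
tool_rot: [-3.132, -0.009, 0.044]
force: [-0.5, 1.2, 3.5]
width: 28.6
```

```bash
python3 - <<'E'
from h import *
turnplan(-6,5)
E
```

```text
yaw 2.5
t 10.7333 pos [610.  -32.5 133.9] F [-0.5  1.2  3.5] T [0.42 0.43 0.14] w 28.6 q5-7 [-0.1   0.72  0.15]
slide [ 0.1  1.3 -0.9] rot [ -0.42   0.62 -30.  ]
```

arm_command(
  rot=[
    [-0.2, 0.4, -4],
    [-0.2, 0.2, -5],
    [0, 0.1, -6],
    [0, 0.1, -6],
  ],
  slide=[
    [1, 1.5, -0.2],
    [0.3, 0.7, -0.2],
    [0, 0.4, -0.2],
    [0, 0.4, -0.2],
  ],
  gripper=[20, 20, 20, 20],
)

```text
clock: 11.07
eef_pos: [609.9, -31.7, 133.7]
tool_rot: [-3.137, 0.003, -0.344]
force: [-1.7, 0.5, 4.0]
width: 28.6
```

```bash
python3 - <<'E'
from h import *
turnplan(0,1)
E
```

```text
yaw -19.7
t 11.0667 pos [609.9 -31.7 133.7] F [-1.7  0.5  4. ] T [0.29 0.39 0.18] w 28.6 q5-7 [-0.21  0.74 -0.15]
slide [ 0.6  0.7 -0.5] rot [-0.28 -0.07  0.  ]
```

Good. Continuing with a position correction per call.

arm_command(
  rot=[
    [-0.1, 0, -6],
    [-0.1, 0, -6],
    [0, 0, -6],
    [0, 0, -6],
  ],
  slide=[
    [0.3, 0.7, -0.3],
    [0, 0.4, -0.3],
    [0, 0.4, -0.2],
    [0, 0.4, -0.2],
  ],
  gripper=[20, 20, 20, 20],
)

```text
clock: 11.4
eef_pos: [608.4, -31.5, 133.4]
tool_rot: [-3.137, 0.002, -0.787]
force: [-0.3, 0.7, 3.7]
width: 28.8
```

```bash
python3 - <<'E'
from h import *
turnplan(0,1)
E
```

```text
yaw -45.1
t 11.4 pos [608.4 -31.5 133.4] F [-0.3  0.7  3.7] T [0.35 0.43 0.17] w 28.8 q5-7 [-0.33  0.75 -0.48]
slide [ 1.   0.4 -0.6] rot [-0.29  0.11  0.  ]
```

arm_command(
  rot=[
    [-0.1, 0, -6],
    [-0.1, 0, -6],
    [0, 0, -6],
    [0, 0, -6],
  ],
  slide=[
    [0.8, 0.6, -0.3],
    [0, 0.4, -0.3],
    [0, 0.4, -0.2],
    [0, 0.4, -0.2],
  ],
  gripper=[20, 20, 20, 20],
)

```text
clock: 11.73
eef_pos: [607.2, -30.8, 133.1]
tool_rot: [-3.135, 0.003, -1.23]
force: [-0.7, 1.5, 3.9]
width: 28.8
```

```bash
python3 - <<'E'
from h import *
turnplan(0,1)
E
```

```text
yaw -70.5
t 11.7333 pos [607.2 -30.8 133.1] F [-0.7  1.5  3.9] T [0.43 0.35 0.17] w 28.8 q5-7 [-0.45  0.77 -0.82]
slide [ 1.2  0.1 -0.6] rot [-0.28  0.28  0.  ]
```

arm_command(
  rot=[
    [-0.1, 0.1, -6],
    [-0.1, 0.1, -6],
    [0, 0.1, -6],
    [0, 0, -6],
  ],
  slide=[
    [1, 0.5, -0.3],
    [0.3, 0.3, -0.3],
    [0.2, 0.3, -0.2],
    [0.2, 0.3, -0.2],
  ],
  gripper=[20, 20, 20, 20],
)

```text
clock: 12.07
eef_pos: [607.1, -29.9, 132.7]
tool_rot: [-3.14, 0.006, -1.672]
force: [-1.3, 1.8, 5.1]
width: 28.7
```

```bash
python3 - <<'E'
from h import *
turnplan(0,1)
E
```

```text
yaw -95.8
t 12.0667 pos [607.1 -29.9 132.7] F [-1.3  1.8  5.1] T [0.43 0.55 0.17] w 28.7 q5-7 [-0.56  0.81 -1.16]
slide [ 0.6  0.1 -0.5] rot [-0.32  0.14  0.  ]
```

arm_command(
  rot=[
    [-0.2, 0.1, -6],
    [-0.1, 0.1, -6],
    [0, 0.1, -6],
    [0, 0, -6],
  ],
  slide=[
    [0.6, 0.3, -0.3],
    [0.2, 0.2, -0.3],
    [0.2, 0.2, -0.2],
    [0.2, 0.2, -0.2],
  ],
  gripper=[20, 20, 20, 20],
)

```text
clock: 12.4
eef_pos: [607.1, -29.1, 132.4]
tool_rot: [3.139, 0.006, -2.115]
force: [-0.5, 1.7, 5.9]
width: 28.6
```

```bash
python3 - <<'E'
from h import *
turnplan(0,1)
E
```

```text
yaw -121.2
t 12.4 pos [607.1 -29.1 132.4] F [-0.5  1.7  5.9] T [0.51 0.44 0.14] w 28.6 q5-7 [-0.67  0.85 -1.51]
slide [ 0.3  0.4 -0.6] rot [-0.36  0.04 -0.  ]
```

arm_command(
  rot=[
    [-0.2, 0, -6],
    [-0.1, 0, -6],
    [0, 0, -6],
    [0, 0, -6],
  ],
  slide=[
    [0.3, 0.5, -0.3],
    [0.2, 0.2, -0.3],
    [0.2, 0.1, -0.2],
    [0.2, 0.1, -0.2],
  ],
  gripper=[20, 20, 20, 20],
)

```text
clock: 12.73
eef_pos: [607.0, -28.3, 132.1]
tool_rot: [3.139, 0.007, -2.557]
force: [-1.0, 3.0, 4.9]
width: 28.7
```

```bash
python3 - <<'E'
from h import *
turnplan(0,1)
E
python3 look.py 10
```

```text
yaw -146.5
t 12.7333 pos [607.  -28.3 132.1] F [-1.   3.   4.9] T [0.67 0.42 0.1 ] w 28.7 q5-7 [-0.77  0.9  -1.86]
slide [ 0.7  0.6 -0.5] rot [-0.38  0.26 -0.  ]
t 12.7333 pos [607.  -28.3 132.1] F [-1.   3.   4.9] T [0.67 0.42 0.1 ] w 28.7 q5-7 [-0.77  0.9  -1.86]
slide [-10.6 -13.    0.4] rot [  11.04    6.06 -152.8 ]
s10 87 67 socket(tool xy) [-0.55975584 -2.64381431] handle [-0.58944372 -3.07379121] lowest [-108.82453469 -108.60622139  -94.92894543]
d10 68 56 socket(tool xy) [-1.1454407  -2.53141622] handle [-0.84305319 -3.1012363 ] lowest [-109.48609583 -102.95577873  -93.14197798]
```

View pics/sd10.png

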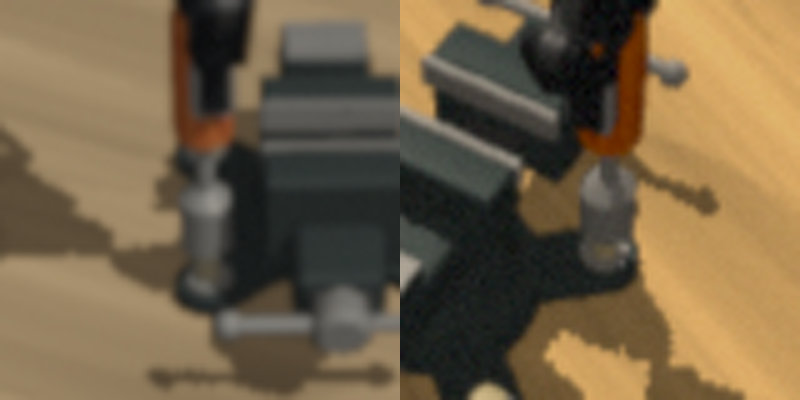

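arm_command(
  rot=[
    [-0.2, 0.1, -6],
    [-0.1, 0.1, -6],
    [0, 0, -6],
    [0, 0, -6],
    [0, 0, -4],
  ],
  slide=[
    [0.8, 1, -0.3],
    [0.3, 0.5, -0.3],
    [0.3, 0.2, -0.2],
    [0.2, 0.1, -0.2],
    [0.2, 0.1, -0.2],
  ],
  gripper=[20, 20, 20, 20, 20],
)

```text
clock: 13.25
eef_pos: [607.6, -27.5, 131.7]
tool_rot: [3.135, 0.006, -3.069]
force: [-0.2, 2.0, 6.5]
width: 28.8
```

```bash
python3 - <<'E'
from h import *
turnplan(0,1)
E
python3 look.py 11
```

```text
yaw -175.8
t 13.25 pos [607.6 -27.5 131.7] F [-0.2  2.   6.5] T [0.71 0.39 0.16] w 28.8 q5-7 [-0.88  0.97 -2.28]
slide [ 0.9  0.7 -0.6] rot [-0.38  0.31 -0.  ]
t 13.25 pos [607.6 -27.5 131.7] F [-0.2  2.   6.5] T [0.71 0.39 0.16] w 28.8 q5-7 [-0.88  0.97 -2.28]
slide [-11.2 -13.8   0.8] rot [  10.67    2.87 -123.62]
s11 83 65 socket(tool xy) [-1.07942818 -2.57539389] handle [-0.31143644 -2.90094965] lowest [-108.30874544 -106.38892216  -94.95761504]
d11 69 61 socket(tool xy) [-1.47057726 -2.24982389] handle [-0.8981056  -2.86023744] lowest [-108.13115879  -94.66413206  -90.7499536 ]
```

Turned about 180° (depth change of 2.3 mm agrees). I'll nudge the axis back over the hole and ease the driver back 10°.

arm_command(
  rot=[
    [-0.2, 0.2, 0],
    [-0.2, 0.1, 0],
    [0, 0, 5],
    [0, 0, 5],
    [0, 0, 0],
  ],
  slide=[
    [0.8, 0.9, 0],
    [0.6, 0.7, 0],
    [0, -0.1, 0],
    [0, -0.1, 0],
    [0, 0, 0],
  ],
  gripper=[20, 20, 20, 20, 20],
)

```text
clock: 13.77
eef_pos: [608.0, -27.5, 131.8]
tool_rot: [3.138, 0.002, -2.889]
force: [-2.0, 1.6, 3.4]
width: 28.9
```

arm_command(
  rot=[
    [0, 0, 0],
    [0, 0, 0],
  ],
  slide=[
    [0, 0, 0],
    [0, 0, 0],
  ],
  gripper=[20, 20],
)

```text
clock: 13.93
eef_pos: [607.9, -27.7, 131.8]
tool_rot: [3.137, 0.003, -2.894]
force: [-0.5, 1.6, 3.9]
width: 29.1
```

```bash
python3 - <<'E'
from h import *
turnplan(0,1)
E
python3 look.py 12
```

```text
yaw -165.8
t 13.9333 pos [607.9 -27.7 131.8] F [-0.5  1.6  3.9] T [ 0.59  0.22 -0.02] w 29.1 q5-7 [-0.84  0.95 -2.14]
slide [ 0.2  0.7 -0.5] rot [-0.31  0.12 -0.  ]
t 13.9333 pos [607.9 -27.7 131.8] F [-0.5  1.6  3.9] T [ 0.59  0.22 -0.02] w 29.1 q5-7 [-0.84  0.95 -2.14]
slide [-11.5 -13.6   0.7] rot [  10.68    3.74 -133.6 ]
s12 80 68 socket(tool xy) [-0.81428524 -2.98931041] handle [-0.27672223 -3.07163794] lowest [-109.71769393 -107.98238323  -99.77335055]
d12 70 60 socket(tool xy) [-1.62084896 -2.56912984] handle [-0.5344088  -2.74015754] lowest [-105.82005028  -94.79468904  -91.43053765]
```

View pics/sd12.png

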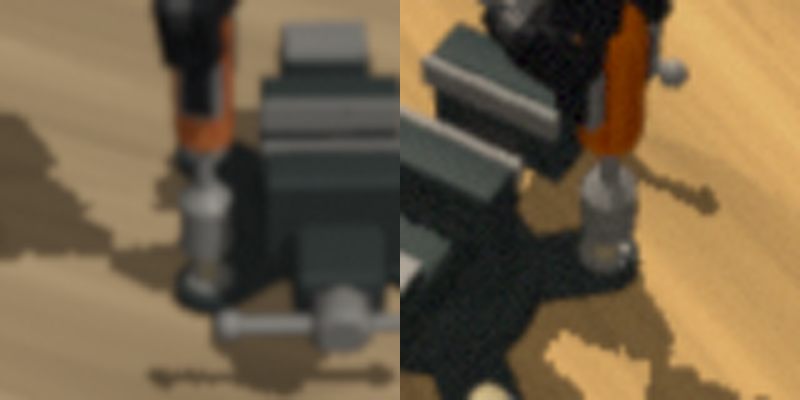

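arm_command(
  rot=[
    [-0.2, 0, 0],
    [0, 0, 0],
    [0, 0, 0],
    [0, 0, 0],
  ],
  slide=[
    [0.2, 1.5, 0],
    [0, 0.8, 0],
    [0, 0, 0],
    [0, 0, 0],
  ],
  gripper=[20, 20, 20, 20],
)

```text
clock: 14.37
eef_pos: [607.9, -26.9, 131.8]
tool_rot: [-3.139, 0.001, -2.897]
force: [-1.1, 1.6, 4.1]
width: 29.0
```

```bash
python3 look.py 13
```

```text
t 14.3667 pos [607.9 -26.9 131.8] F [-1.1  1.6  4.1] T [0.47 0.32 0.02] w 29.0 q5-7 [-0.84  0.95 -2.15]
slide [-11.5 -14.4   0.7] rot [  10.87    3.2  -133.5 ]
s13 82 65 socket(tool xy) [-0.77041196 -2.84471377] handle [-0.30152655 -3.05703657] lowest [-107.69264698 -105.92809242  -94.28261298]
d13 73 61 socket(tool xy) [-1.34103729 -2.71395867] handle [-0.98695972 -3.00940286] lowest [-109.36020172  -94.18730508  -90.37276501]
```

arm_command(
  rot=[
    [0, 0, 0],
    [0, 0, 0],
    [0, 0, 0],
    [0, 0, 0],
    [0, 0, 0],
  ],
  slide=[
    [0.2, 0.8, 0],
    [0, 0, 2],
    [0, 0, 3],
    [0, 0, 3],
    [0, 0, 3],
  ],
  gripper=[20, 20, 20, 20, 20],
)

```text
clock: 14.88
eef_pos: [607.3, -26.3, 140.9]
tool_rot: [-3.137, -0.002, -2.897]
force: [-0.0, 0.2, -2.3]
width: 29.1
```

```bash
python3 - <<'E'
from h import *
turnplan(0,1)
E
```

```text
yaw -166.0
t 14.8833 pos [607.3 -26.3 140.9] F [-0.   0.2 -2.3] T [ 0.02 -0.    0.04] w 29.1 q5-7 [-0.82  0.97 -2.16]
slide [ 0.8 -0.7 -9.6] rot [ 0.26 -0.05 -0.  ]
```

Nearly clear with no side force. Lifting on and then inspecting the screw.

arm_command(
  rot=[
    [0, 0, 0],
    [0, 0, 0],
    [0, 0, 0],
    [0, 0, 0],
    [0, 0, 0],
  ],
  slide=[
    [0.3, 0, 4],
    [0, 0, 8],
    [0, 0, 20],
    [0, 0, 30],
    [0, 0, 25],
  ],
  gripper=[20, 20, 20, 20, 20],
)

```text
clock: 15.3
eef_pos: [603.3, -26.6, 227.2]
tool_rot: [-3.139, -0.014, -2.899]
force: [0.7, 0.3, -1.9]
width: 28.8
```

```bash
python3 - <<'E'
from h import *
turnplan(0,1)
for n in 'scene','side','wrist':
    snap(n,n+'14')
for t in 'scene14','side14':
    im,d,c=load(t); u,v=proj([608,-30,40],c)[0].astype(int)
    cv2.imwrite(f'pics/{t}z.png',cv2.resize(im[v-40:v+40,u-40:u+40,::-1],None,fx=5,fy=5,interpolation=cv2.INTER_CUBIC))
    P=cloud(d,c).reshape(-1,3)
    k=(np.hypot(P[:,0]-610,P[:,1]+28.6)<16)&(P[:,2]>37)&(P[:,2]<55); S=P[k]
    k=(np.hypot(P[:,0]-610,P[:,1]+28.6)<16)&(P[:,2]>39)&(P[:,2]<46); S1=P[k]
    a=least_squares(lambda a:np.hypot(S1[:,0]-a[0],S1[:,1]-a[1])-9.1,[610,-28.6],loss='soft_l1',f_scale=.7).x
    print(t,len(S),S[:,2].max(),S[S[:,2]>46].mean(0),'side fit',len(S1),a)
a,b=cv2.imread('pics/scene14z.png'),cv2.imread('pics/side14z.png'); cv2.imwrite('pics/sd14.png',np.hstack([a,b]))
E
```

```text
yaw -166.1
t 15.3 pos [603.3 -26.6 227.2] F [ 0.7  0.3 -1.9] T [ 0.03 -0.07  0.01] w 28.8 q5-7 [-0.71  1.13 -2.25]
slide [  4.8  -0.4 -95.9] rot [ 0.35 -0.72 -0.  ]
scene14 49 50.05058231765997 [610.71761316 -28.37105109  47.81074202] side fit 16 [609.43419664 -29.14501268]
side14 55 51.44410355841444 [608.67616673 -30.23625475  48.04765997] side fit 9 [609.87371176 -29.49323013]
```

View pics/sd14.png

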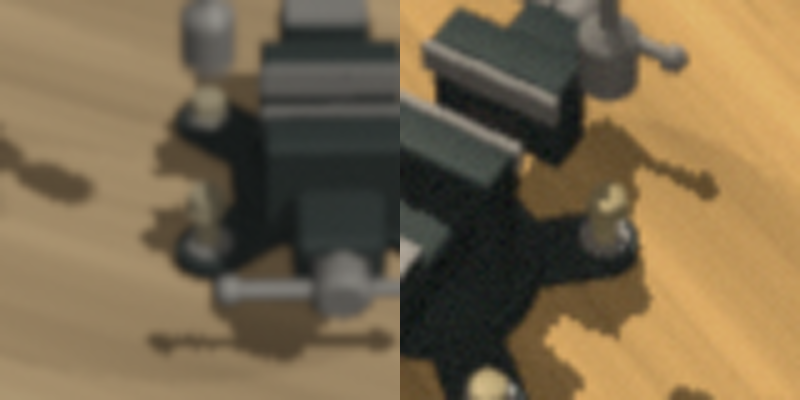

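View pics/wrist14.png

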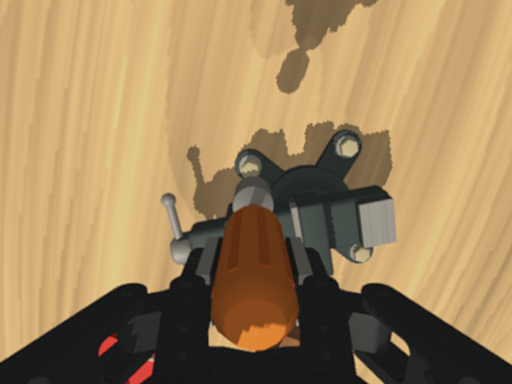

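The screw stands straight over its washer in both views, its head at about (609.6,−29.3,48). I'll cross-check with the wrist fit, then return the driver to hole0.

```bash
python3 - <<'E'
from fith import *
T,n,m,P=fit('wrist14',(609.6,-29.3,48)); hexfit(T,n)
s=telemetry.read_state()
print(driver_axis(['scene14','side14']))
err([500,190,232],-120)
E
```

```text
top pts 204 mean [610.33399442 -29.87264052  47.54116641] res 0.6941593383020218 normal lean deg 2.9146722394595224 [ 0.0030843  -0.05075506  0.99870637]
hex (np.float64(0.08668353399032919), np.float64(26.0), array([-0.32941398,  0.90200321])) centre [610.00472339 -28.97179988  47.58796474]
scene14 93 82 socket(tool xy) [ 0.81558004 -2.96668876] handle [ 1.04409689 -2.74187232] lowest [-96.52999333 -96.09377454 -91.05414189]
side14 78 75 socket(tool xy) [-2.57157741 -4.63933653] handle [-2.00634343 -4.43735749] lowest [-90.29027818 -89.87810577 -87.94777259]
[array([-0.07681405, -3.07574016,  0.0183036 ]), array([ 3.61343089, -3.88323645, -0.00676001])]
t 15.45 pos [604.7 -26.8 227.9] F [ 0.3 -1.1 -2.8] T [ 0.05  0.01 -0.02] w 28.8 q5-7 [-0.71  1.12 -2.25]
slide [-104.7  216.8    4.1] rot [ 0.5  -0.3  46.06]
```

arm_command(
  rot=[
    [0, 0, 6],
    [0, 0, 6],
    [0, 0, 6],
    [0, 0, 6],
    [0, 0, 6],
  ],
  slide=[
    [-13, 26, 2],
    [-13, 26, 0],
    [-13, 26, 0],
    [-13, 26, 0],
    [-13, 26, 0],
  ],
  gripper=[20, 20, 20, 20, 20],
)

```text
clock: 15.87
eef_pos: [536.1, 98.4, 227.0]
tool_rot: [-3.132, -0.014, -2.367]
force: [0.5, 1.2, -0.7]
width: 29.0
```

arm_command(
  rot=[
    [0, 0, 5],
    [0, 0, 5],
    [0, 0, 5],
    [0, 0, 0],
    [0, 0, 0],
  ],
  slide=[
    [-13, 26, 0],
    [-13, 26, 0],
    [-10, 15, 0],
    [0, 0, 0],
    [0, 0, 0],
  ],
  gripper=[20, 20, 20, 20, 20],
)

```text
clock: 16.28
eef_pos: [489.6, 176.1, 221.7]
tool_rot: [3.138, -0.02, -2.077]
force: [-0.3, -0.2, -0.9]
width: 29.1
```

arm_command(
  rot=[
    [0, 0, 0],
    [0, 0, 0],
  ],
  slide=[
    [0, 0, 0],
    [0, 0, 0],
  ],
  gripper=[20, 20],
)

```text
clock: 16.45
eef_pos: [489.4, 174.9, 220.9]
tool_rot: [3.138, -0.022, -2.08]
force: [-0.1, -0.1, -1.3]
width: 28.6
```

```bash
python3 - <<'E'
from h import *
err([493.3,187.6,228],-120)
E
```

```text
t 16.45 pos [489.4 174.9 220.9] F [-0.1 -0.1 -1.3] T [ 0.04 -0.07  0.03] w 28.6 q5-7 [-0.55  0.93 -1.9 ]
slide [ 3.9 12.7  7.1] rot [ 0.99 -0.79 -0.84]
```

arm_command(
  rot=[
    [1, -0.8, 0],
    [0, 0, 0],
    [0, 0, 0],
    [0, 0, 0],
  ],
  slide=[
    [4, 12.5, 0],
    [0, 0, 0],
    [0, 0, 0],
    [0, 0, 0],
  ],
  gripper=[20, 20, 20, 20],
)

```text
clock: 16.78
eef_pos: [496.0, 184.7, 220.7]
tool_rot: [-3.139, 0.001, -2.088]
force: [0.2, 1.1, -1.2]
width: 28.9
```

```bash
python3 - <<'E'
from h import *
err([493.3,187.6,228],-120)
snap('scene','s15');snap('side','d15');o=driver_axis(['s15','d15']); print(o, telemetry.read_state()['eef_pos'])
im,d,c=load('s15');u,v=proj([500,190,100],c)[0].astype(int)
cv2.imwrite('pics/s15z.png',cv2.resize(im[v-60:v+60,u-60:u+60,::-1],None,fx=5,fy=5,interpolation=cv2.INTER_CUBIC))
E
```

```text
t 16.7833 pos [496.  184.7 220.7] F [ 0.2  1.1 -1.2] T [-0.05  0.    0.03] w 28.9 q5-7 [-0.57  0.91 -1.91]
slide [-2.7  2.9  7.3] rot [ 0.03  0.19 -0.35]
s15 92 85 socket(tool xy) [-0.89016959 -2.92467392] handle [ 0.00595642 -2.92466535] lowest [-94.35979519 -93.71352672 -91.32760588]
d15 89 76 socket(tool xy) [-1.00916781 -3.9334424 ] handle [-0.28089185 -3.34265129] lowest [-94.93675834 -93.53498354 -90.26280196]
[array([ 2.98206555, -0.67328417,  0.00964046]), array([ 3.91760462, -1.06892436,  0.01278948])] [495.77821662 184.51336846 220.77925251]
```

View pics/s15z.png

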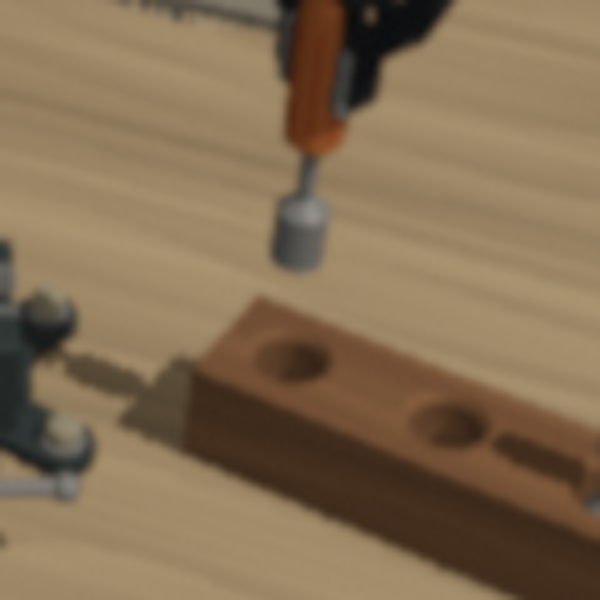

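The socket hangs upright above the empty end hole, about (−2.7,+3.2) mm off. I'll correct that and descend in stages.

arm_command(
  rot=[
    [0, 0, 0],
    [0, 0, 0],
    [0, 0, 0],
    [0, 0, 0],
    [0, 0, 0],
  ],
  slide=[
    [-3, 3, -8],
    [0, 0, -18],
    [0, 0, -15],
    [0, 0, 0],
    [0, 0, 0],
  ],
  gripper=[20, 20, 20, 20, 20],
)

```text
clock: 17.3
eef_pos: [492.3, 187.8, 177.6]
tool_rot: [-3.138, 0.002, -2.089]
force: [-0.7, 0.2, -0.5]
width: 28.7
```

```bash
python3 - <<'E'
from h import *
err([493.1,187.7,110],-120)
E
```

```text
t 17.3 pos [492.3 187.8 177.6] F [-0.7  0.2 -0.5] T [ 0.02 -0.07  0.02] w 28.7 q5-7 [-0.64  0.82 -1.86]
slide [  0.8  -0.1 -67.6] rot [ 0.01  0.23 -0.29]
```

arm_command(
  rot=[
    [0, 0, 0],
    [0, 0, 0],
    [0, 0, 0],
    [0, 0, 0],
    [0, 0, 0],
  ],
  slide=[
    [0.8, 0, -12],
    [0, 0, -15],
    [0, 0, -12],
    [0, 0, 0],
    [0, 0, 0],
  ],
  gripper=[20, 20, 20, 20, 20],
)

```text
clock: 17.72
eef_pos: [494.6, 188.4, 137.4]
tool_rot: [-3.135, 0.004, -2.089]
force: [1.0, -0.1, -1.1]
width: 29.0
```

```bash
python3 - <<'E'
from h import *
err([493.1,187.7,110],-120)
E
```

```text
t 17.7167 pos [494.6 188.4 137.4] F [ 1.  -0.1 -1.1] T [ 0.01 -0.02 -0.01] w 29.0 q5-7 [-0.71  0.74 -1.81]
slide [ -1.5  -0.7 -27.4] rot [-0.04  0.43 -0.33]
```

arm_command(
  rot=[
    [0, 0.4, 0],
    [0, 0, 0],
    [0, 0, 0],
    [0, 0, 0],
    [0, 0, 0],
  ],
  slide=[
    [-1.5, -0.7, -10],
    [0, 0, -9],
    [0, 0, -5],
    [0, 0, 0],
    [0, 0, 0],
  ],
  gripper=[20, 20, 20, 20, 20],
)

```text
clock: 18.13
eef_pos: [494.2, 187.9, 112.4]
tool_rot: [-3.14, 0.003, -2.088]
force: [-0.6, 0.2, -1.3]
width: 28.9
```

```bash
python3 - <<'E'
from h import *
err([493.1,187.7,110],-120)
E
```

```text
t 18.1333 pos [494.2 187.9 112.4] F [-0.6  0.2 -1.3] T [0.03 0.05 0.03] w 28.9 q5-7 [-0.75  0.69 -1.77]
slide [-1.1 -0.2 -2.4] rot [-0.1   0.15 -0.34]
```

arm_command(
  rot=[
    [0, 0, 0],
    [0, 0, 0],
    [0, 0, 0],
  ],
  slide=[
    [-0.8, 0, -2.5],
    [0, 0, -1],
    [0, 0, 0],
  ],
  gripper=[20, 20, 20],
)

```text
clock: 18.38
eef_pos: [494.7, 187.7, 110.6]
tool_rot: [-3.139, 0.005, -2.089]
force: [0.5, -0.2, -1.8]
width: 28.8
```

arm_command(
  rot=[
    [0, 0, 0],
  ],
  slide=[
    [0, 0, -1],
  ],
  gripper=[20],
)

```text
clock: 18.47
eef_pos: [495.2, 187.7, 110.2]
tool_rot: [-3.138, 0.006, -2.089]
force: [-0.5, -0.6, 8.9]
width: 28.9
```

Floor contact at TCP z 110.2, the same height as at pick-up. Releasing.

arm_command(
  rot=[
    [0, 0, 0],
    [0, 0, 0],
    [0, 0, 0],
    [0, 0, 0],
    [0, 0, 0],
  ],
  slide=[
    [0, 0, 0],
    [0, 0, 0],
    [0, 0, 0],
    [0, 0, 0],
    [0, 0, 0],
  ],
  gripper=[40, 55, 70, 85, 85],
)

```text
clock: 18.88
eef_pos: [495.9, 188.0, 110.6]
tool_rot: [-3.136, 0.008, -2.089]
force: [-0.2, 0.6, -0.7]
width: 84.7
```

arm_command(
  rot=[
    [0, 0, 0],
    [0, 0, 0],
    [0, 0, 0],
  ],
  slide=[
    [0, 0, 0],
    [0, 0, 0],
    [0, 0, 0],
  ],
  gripper=[85, 85, 85],
)

```text
clock: 19.13
eef_pos: [495.8, 188.1, 110.4]
tool_rot: [-3.136, 0.008, -2.089]
force: [0.2, -1.0, -0.5]
width: 85.0
```

arm_command(
  rot=[
    [0, 0, 0],
    [0, 0, 0],
    [0, 0, 0],
    [0, 0, 0],
    [0, 0, 0],
  ],
  slide=[
    [0, 0, 8],
    [0, 0, 15],
    [0, 0, 25],
    [0, 0, 30],
    [0, 0, 30],
  ],
  gripper=[85, 85, 85, 85, 85],
)

```text
clock: 19.55
eef_pos: [490.8, 186.3, 218.1]
tool_rot: [3.139, -0.004, -2.09]
force: [0.7, 0.5, 0.5]
width: 85.0
```

arm_command(
  rot=[
    [0, 0, 0],
    [0, 0, 0],
    [0, 0, 0],
    [0, 0, 0],
    [0, 0, 0],
  ],
  slide=[
    [15, -35, 10],
    [15, -35, 0],
    [15, -35, 0],
    [0, 0, 0],
    [0, 0, 0],
  ],
  gripper=[85, 85, 85, 85, 85],
)

```text
clock: 19.97
eef_pos: [540.3, 81.0, 238.9]
tool_rot: [-3.134, 0.006, -2.081]
force: [-1.0, 1.3, 0.2]
width: 84.9
```

```bash
python3 - <<'E'
from h import *
from fith import fit,hexfit
err([540,60,230],-120)
for n in 'scene','side','wrist': snap(n,n+'20')
for t in 'scene20','side20':
    im,d,c=load(t);P=cloud(d,c).reshape(-1,3);I=im.reshape(-1,3)
    k=(np.hypot(P[:,0]-496,P[:,1]-187)<22)&(P[:,2]>80)&(P[:,2]<175)&(I[:,0]>1.8*I[:,2])
    S=P[k];T=S[(S[:,2]>92)&(S[:,2]<155)]
    f=lambda p:np.hypot(T[:,0]-p[0]-p[2]*(T[:,2]-125),T[:,1]-p[1]-p[3]*(T[:,2]-125))-15
    s=least_squares(f,[496,187,0,0],loss='soft_l1').x; print(t,s,S[:,2].max())
    k=(np.hypot(P[:,0]-610,P[:,1]+28.6)<16)&(P[:,2]>39)&(P[:,2]<46); S1=P[k]
    print(' head',least_squares(lambda a:np.hypot(S1[:,0]-a[0],S1[:,1]-a[1])-9.1,[610,-28.6],loss='soft_l1',f_scale=.7).x)
p=proj([610,-28.6,48],load('wrist20')[2]);print(p)
try:
    T,n,m,P=fit('wrist20',(609.8,-29,48));hexfit(T,n)
except Exception as e: print(e)
im=load('scene20')[0];cv2.imwrite('pics/f1.png',cv2.resize(im[120:320,90:430,::-1],None,fx=2.3,fy=2.3,interpolation=cv2.INTER_CUBIC))
E
```

```text
t 19.9667 pos [540.3  81.  238.9] F [-1.   1.3  0.2] T [ 0.08  0.02 -0.04] w 84.9 q5-7 [-0.54  0.96 -1.73]
slide [ -0.3 -21.   -8.9] rot [-0.1   0.56 -0.79]
scene20 [ 4.99255700e+02  1.86664061e+02 -4.69706142e-03  6.18388015e-03] 167.52000181532185
 head [610.2040494 -29.7033326]
side20 [4.99481073e+02 1.87727940e+02 1.81367254e-05 2.31476777e-03] 167.7769509464065
 head [610.10398253 -29.72428799]
[[319.74479914  53.94589083]]
top pts 253 mean [609.7870578  -29.23731037  47.3944283 ] res 0.6373211578496482 normal lean deg 2.1062664702392704 [-0.01075548 -0.03514403  0.99932438]
hex (np.float64(0.9911733182772664), np.float64(24.000000000000004), array([ 0.02502162, -0.00058562])) centre [609.81207819 -29.23789563  47.394677  ]
```

View pics/f1.png

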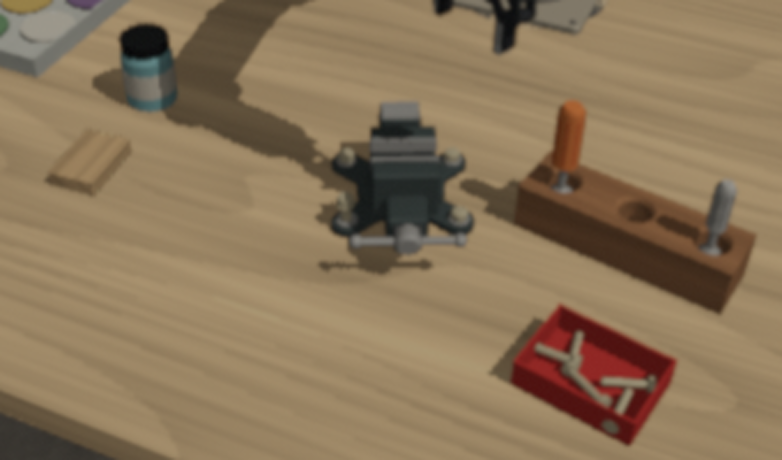

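View pics/wrist20.png

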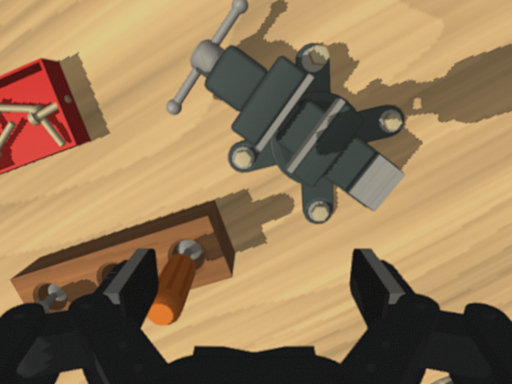

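The driver stands upright in the end hole, 3 mm off its axis. The screw is upright, everything else is in place and the gripper is clear, so I'm handing in.

```bash
python3 -c "
from cell import ctrl
print(ctrl.finish_job())"
```

```text
the job is handed in; nothing more can be done
None
```

I put the orange driver over the leaning screw along its tilt and swung the screw upright before turning it. I turned it clockwise, eased the driver back 10°, lifted it straight off and stood it back in its original rack hole. The job is handed in at about 20 s on the clock; no verdict is reported.

My last checks, from the camera pictures unless noted:
- **Screw lean:** the head's centre is at about (610, −29.3) mm and the hole at (610, −28.6), so it leans roughly 1°. A plane fitted to the head's top gave about 2°. The limit is 5°.
- **Screw turn:** about 190°, against the 150° needed. The head is about 2.4 mm lower, which is about 190°. The hex angle fits 188–190° but only repeats every 60°. The arm swung 235°, and its height through the turn suggested about 205°. That is more than the stated play explains, so the exact angle is uncertain.
- **Driver:** released and upright within 0.5°, about 3 mm off the hole's axis. It touched the floor at the same arm height as at pick-up, though its measured top reads about 1 mm higher than at the start.
- **Other objects:** the small driver, jar, block and tray look unmoved in the final picture; I did not measure them again. The gripper was open and clear.
- **Step 1:** being fully on the head before turning was inferred only from the mouth's height, 39.1 mm where 39 was expected. The turning torque showed clearly only after about 55° of wrist rotation.

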